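Run the guide trolley round the bend of a sliding-door floor track

ROBOT

A 6-joint arm with a two-finger parallel gripper is mounted at the origin on the work surface. World frame = base frame: x ahead of the robot, y to its left, z up, the work surface at z = 0. Lengths are in m, angles in rad, forces in N, time in s.
With the tool pointing down it reaches from about 0.225 to 0.875 m from the base axis. Payload 3.4 kg.
Tool frame: the origin (TCP) lies at the very end of the fingers, on their centre line; the grasp point (between the pads) lies 19 mm behind it; z points along the fingers, y is the direction in which the jaws open and shut (so a half turn about z gives the same grasp; the last joint's range is limited). The gripper opens to 85 mm and grips with 20 to 120 N. Pads are 22 mm wide; open, the fingers measure 114 mm over their backs; the gripper's body (76 mm by 85 mm) begins 54 mm behind the grasp point. The pads swing forward as they close: fully open they stand 13 mm farther back than shut.
Start: joints at [-1.405, 0.276, 1.505, -0, 1.361, -0.121], TCP at [0.163, -0.552, 0.206] pointing down, gripper open.
Joint ranges: [-2.89, 2.89], [-0.75, 2.08], [0.22, 2.7], [-1.18, 4.32], [0.11, 2.71], [-2.7, 2.7]. Speed limits (rad/s): [2.57, 2.57, 3.14, 3.14, 3.14, 3.14].

INTERFACE

Orientations are given as a unit quaternion [w, x, y, z].
In Python, from rig import manip, eyes gives the robot as it stands. The module is installed in compiled form; this text tells all that it offers.
- The arm moves only by the tool servo_tool, never from a script. Its argument "deltas" is one flat list of numbers, 6 for each row, row after row: the shift along the tool's x, y, z in cm, then the turn, a rotation vector about the tool's x, y, z in degrees. A call has 1 to 20 rows; each row shifts and turns the pose as measured when the row begins, along the tool's axes as they then stand; what a row does not reach is not made up. A row lasts 1/10 s, in which the tool goes at most 50 mm and 8.59 degrees, less where a joint would pass 70% of its speed; a pose out of reach is approached as far as the arm can. A call with a gripper value outside its range is refused whole. "jaw" is the finger opening in cm, from 0 to 8.54, set as the call begins (left out, the last holds). The fingers move at their own pace and stop on an object; "grip_force" is the grip in N (left out, the last holds). Time passes only in rows, so rows that do not move let the fingers close. It gives the time, the measured TCP pose, the force and the opening at its end, in the units of the state.
- manip.get_state(): the state, without advancing time (a new reading comes with each control period).
- eyes.get_image(name): name is "scene" or "top" or "wrist"; returns (picture, depth): 384x512x3 uint8, red, green, blue; 384x512 float32, m along the optical axis (not along the pixel's ray), 0 where there is no reading.
- eyes.get_calibration(name): a dict with "camera_matrix" (3x3 intrinsics, pixels), "rvec" (rotation vector, rad) and "tvec" (3), from world to camera coordinates, as OpenCV has them. Camera axes: x right, y down, z forward; pixel columns grow to the right and rows downward; lengths in m; the calibration is good to about 2 mm. A picture is of the moment at which its call begins: read the wrist's pose just before it. get_calibration takes no time and is no camera call; for the wrist camera it gives the pose at the moment of the call.
- manip.sign_off(): hands the job in, once; it reports no verdict.
The state is a dict: "clock": time; "qpos": joint angles; "qd": joint speeds; "effort": joint torques, N m; "position": TCP position; "ee_rot": TCP orientation; "contact_force": force on the tool from outside, world axes, zero at the start; "moment": the same for the moment, N m; "width": finger opening in m.
Only numpy, scipy, OpenCV 4.12 (cv2) and the standard library are available. Lean on these libraries where they do the work, as an engineer would, in place of code of your own. Each camera call takes 0.05 s, during which the arm holds its last target.

TASK

Feed the two-roller guide trolley into the flared open end of the sliding-door floor track, push it by its fin right round the bend, past the spring catch and against the rubber buffer, so that the catch holds it there, then let go. The bend was rolled and coupled by hand and does not lie true, so feel your way round: keep the push light (it needs only a few newtons) and never press the trolley against the track with more than 25 N. Leave the jar, wrench, carton and tin where they are.

Things in the scene. Friction and masses are not known exactly. Their poses are not given: they have to be found in the camera images.
- track: Fixed bare-metal floor track: two rails 33 mm apart inside (38 outside), 19 mm high, the bench their floor; 2 mm lips turned inward leave an 18 mm slot, 17 mm clear under them. Origin: bench level, middle of the mouth; x into the track, y left, z up. Ahead of x = 0 the rails flare, lipless, for 23 mm to 45 mm wide. Straight entry piece to x = 130 mm. Side ears reach 45 mm out, 7 mm high.
- bend_start (a point): On the track's centre line at bench level, 130 mm in, axes as the track's. From here two coupled bend pieces turn left, 45 degrees each, centre line radius 250 mm, then a straight exit piece of 180 mm to a dark end block 34 mm high. Hand-made: here and again halfway round, what follows may be turned up to 0.08 rad either way, so the exit may lie up to 45 mm to either side of true.
- catch (a joint): Sprung steel ball nose, 10 mm across, 7 mm above the bench, that stands 7 mm out of the right-hand rail 95 mm along the exit piece. Value: how far it is pushed back, 0 (out) to 0.008 m. It yields to the leading roller at 2 to 6 N of push and springs out again behind it, between the two rollers. Its bracket outside the rail is 22 mm high.
- buffer (a joint): Sprung rubber buffer in the closed end, face 113 mm along the exit piece. Value: how far it is pressed in, 0 (free) to 0.016 m (bottomed, hard); it pushes back 0.3 to 2.7 N. Pressed to about 0.009 the catch is out behind the roller; then left alone it settles at 0.007 to 0.008, the trolley's middle 75 mm along the exit piece (x 380, y 325 mm of track, were the bend true).
- trolley: Loose guide trolley, 0.34 kg: two free-turning white rollers lying flat (30 mm across, 14 high, centres 30 mm before and behind the middle) under a steel plate 100 x 28 mm, top 28 mm up, carrying an upright fin along its whole length. Origin: midway between the rollers' undersides; x along the fin, z up. Same either way round. In the track: 1.5 mm play each side, 3 mm under the lips.
- fin_foot (a point): Middle of the fin's foot, 28 mm above the trolley's origin. The fin is a steel plate 100 mm long, 8 mm thick, 56 mm tall (top 84 mm above the bench). Pushed low, close above its foot, the trolley runs freely (about 1 N) and its fin follows the rails; pushed hard near the top it tips and binds under the lips. Held fast in the fingers it cannot follow the rails by itself.
- jar: Glass jar with a steel cap, 72 mm diameter, 85 mm high, standing on the bench; origin at the centre of its underside. Bystander.
- wrench: Steel combination wrench, 170 mm long, lying on the bench; origin at the middle of its underside, x along it. Bystander.
- carton: Small cardboard carton, 100 x 75 x 60 mm, standing on the bench; origin at the centre of its underside. Bystander.
- tin: Grey painted tin, 66 mm diameter, 70 mm high, standing on the bench; origin at the centre of its underside. Bystander.
Not all that is in view belongs to the job. Several things look just like the trolley: the one meant starts farthest to the robot's left.

How it is judged:
By the outcome, as a careful person would: the job done as asked, in the order asked, and still so for the second after the job is handed in, with the robot touching nothing.
It also fails if it takes over 72 s, if anything falls off the work surface, if the arm or the gripper's body presses on something with over 40 N, if the wrist force passes 120 N, or if a joint passes its speed limit or range.

## Working session

There is one attempt and no reset: what is moved stays moved. The work goes in short steps, Python scripts to look and compute and a tool call to move; the robot and the scene stay as the last step left them, time stands still between calls to the robot, and variables do not carry over. Pictures are saved under pics/ and viewed, and the job is handed in when it is done.

Besides the shell and the picture viewer there is one more tool, called after ">>>" as name(argument=value, ...), one argument or row to a line, values as JSON. servo_tool: Moves the arm, as the interface text tells. Its arguments: {"type":"object","properties":{"deltas":{"type":"array","items":{"type":"number"}},"jaw":{"type":"number"},"grip_force":{"type":"number"}},"required":["deltas"]}

```bash
mkdir -p pics; python3 - <<'E'
from rig import manip, eyes
import cv2
print(manip.get_state())
for n in ("scene","top","wrist"):
    im,d=eyes.get_image(n); cv2.imwrite(f"pics/{n}0.png",im[:,:,::-1])
    import numpy as np
    np.savez(f"{n}0.npz",im=im,d=d,**{k:np.array(v) for k,v in eyes.get_calibration(n).items()})
    print(n,{k:np.round(v,3).tolist() for k,v in eyes.get_calibration(n).items()})
E
```

```text
{'clock': 0.0, 'qpos': array([-1.40500854e+00,  2.76625729e-01,  1.50611720e+00,  2.78666907e-05,
        1.36067090e+00, -1.20967905e-01]), 'qd': array([ 0.00291987, -0.00165178, -0.00174757,  0.00063416,  0.00024172,
        0.00093286]), 'effort': array([ 5.91544904e-04, -4.16777623e+01, -2.45806468e+01, -7.30194733e-05,
        1.11208393e-02, -1.57485903e-05]), 'position': array([ 0.16256506, -0.55096519,  0.20472855]), 'ee_rot': array([-9.10667557e-04,  9.89738999e-01,  1.42884163e-01, -6.78377629e-06]), 'contact_force': array([-0.34512724, -0.00501386,  0.02259475]), 'moment': array([-0.00040361,  0.00400446,  0.02073709]), 'width': 0.08526221811720758}
scene {'camera_matrix': [[422.026, 0.0, 259.614], [0.0, 422.026, 190.349], [0.0, 0.0, 1.0]], 'rvec': [2.013, 0.794, -0.411], 'tvec': [-0.346, -0.213, 1.687]}
top {'camera_matrix': [[496.602, 0.0, 254.821], [0.0, 496.602, 194.737], [0.0, 0.0, 1.0]], 'rvec': [2.103, -2.156, 0.155], 'tvec': [-0.093, 0.568, 1.313]}
wrist {'camera_matrix': [[292.924, 0.0, 251.258], [0.0, 292.924, 196.032], [0.0, 0.0, 1.0]], 'rvec': [-2.312, 1.729, 0.267], 'tvec': [-0.574, -0.038, 0.381]}
```

View pics/scene0.png

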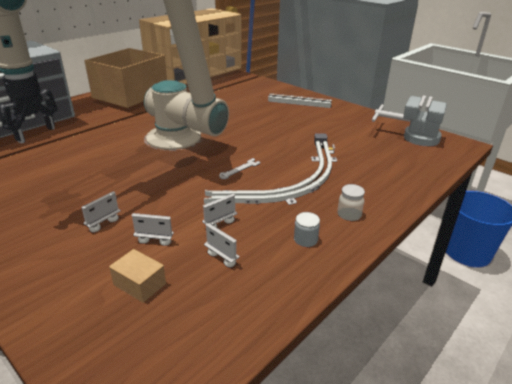

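View pics/top0.png

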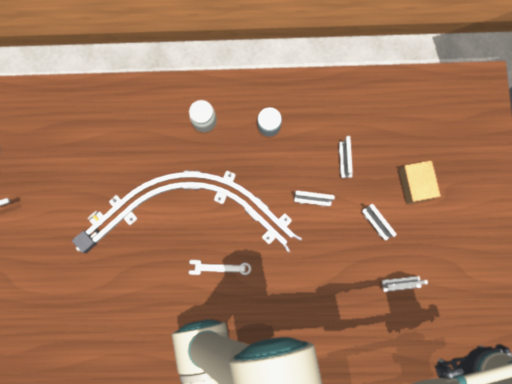

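View pics/wrist0.png

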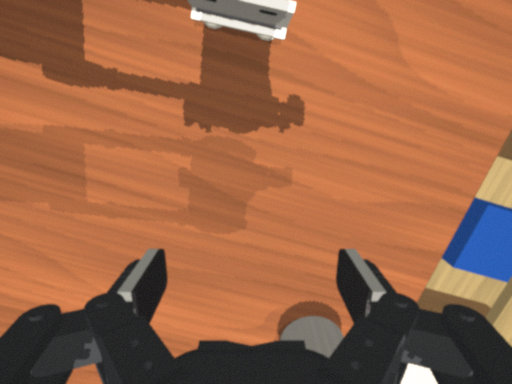

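```bash
cat > h.py <<'E'
import numpy as np, cv2
def load(n): 
    z=np.load(n); return z['im'],z['d'],z['camera_matrix'],cv2.Rodrigues(z['rvec'])[0],z['tvec'].ravel()
def ray(uv,z,K,R,t):
    uv=np.atleast_2d(uv).astype(float)
    d=np.c_[uv,np.ones(len(uv))]@np.linalg.inv(K).T@R
    c=-R.T@t
    return c+d*((z-c[2])/d[:,2])[:,None]
def proj(P,K,R,t):
    p=(np.atleast_2d(P)@R.T+t)@K.T
    return p[:,:2]/p[:,2:]
def cloud(d,K,R,t):
    v,u=np.mgrid[:d.shape[0],:d.shape[1]]
    pc=np.stack([(u-K[0,2])/K[0,0]*d,(v-K[1,2])/K[1,1]*d,d],-1)
    return (pc-t)@R
E
python3 - <<'E'
from h import *
im,d,K,R,t=load('top0.npz')
print('cam',-R.T@t)
print('trolleys z.084',np.round(ray([(314,198),(346,158),(378,221),(404,284)],.084,K,R,t),3).tolist())
W=cloud(d,K,R,t)
print(W[100,100],W[250,300])
# height map image
z=W[...,2]; 
hm=np.clip((z+0.02)/0.12*255,0,255).astype(np.uint8)
c=cv2.applyColorMap(hm,cv2.COLORMAP_JET)[80:310,60:460]
cv2.imwrite('pics/hm.png',cv2.resize(c,None,fx=2,fy=2,interpolation=cv2.INTER_NEAREST))
c=im[:,:,::-1][160:260,65:345]
cv2.imwrite('pics/tc.png',cv2.resize(c,None,fx=2.8,fy=2.8,interpolation=cv2.INTER_CUBIC))
for (u,v) in [(201,113),(269,120),(218,268),(421,182)]: print(u,v,W[v,u].round(3))
E
```

```text
cam [ 0.34665637 -0.12608907  1.3852749 ]
trolleys z.084 [[0.546, -0.264, 0.084], [0.652, -0.354, 0.084], [0.481, -0.429, 0.084], [0.317, -0.485, 0.084]]
[ 0.86852059  0.34370306 -0.0064169 ] [ 0.41417531 -0.22771855  0.00135286]
201 113 [0.79  0.035 0.08 ]
269 120 [ 0.768 -0.151  0.071]
218 268 [0.37  0.    0.002]
421 182 [ 0.586 -0.557  0.059]
```

View pics/hm.png

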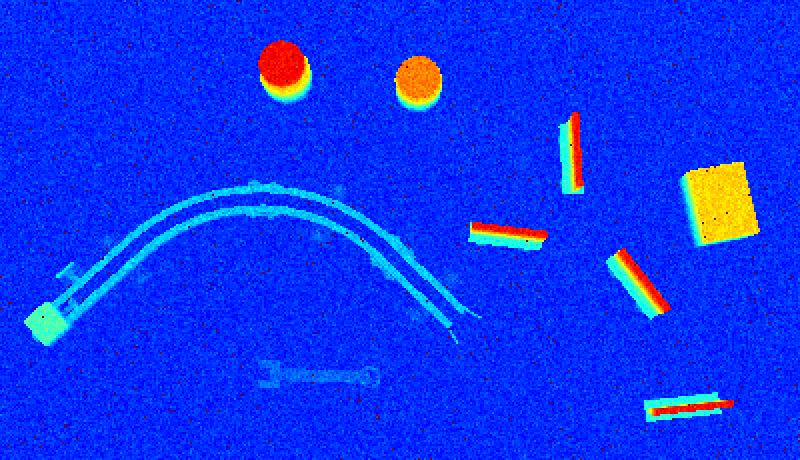

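View pics/tc.png

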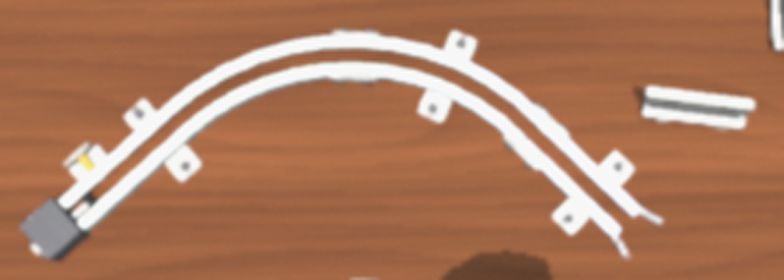

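The target among the four fins (top-view pixels): A (314,198) y=-0.264, B (346,158) y=-0.354, C (378,221) y=-0.429, D (404,284) y=-0.485. A has the greatest y, so it is farthest to the left. I'll confirm that in an enlarged crop and measure the track and the fin.

```bash
python3 - <<'E'
from h import *
im,d,K,R,t=load('top0.npz')
c=im[:,:,::-1][175:215,285:345]
a=cv2.resize(c,(600,400),interpolation=cv2.INTER_CUBIC)
cv2.imwrite('pics/tA.png',a)
W=cloud(d,K,R,t); z=W[...,2]
# fin A top
m=(z>.07)&(z<.1); m[:175]=0;m[215:]=0;m[:,:285]=0;m[:,345:]=0
v,u=np.nonzero(m); P=ray(np.c_[u,v],.084,K,R,t)
r=cv2.minAreaRect(P[:,:2].astype(np.float32)*1000); print('fin top rect mm',r, len(P))
mu=P[:,:2].mean(0); ev=np.linalg.svd(P[:,:2]-mu,full_matrices=False)[2][0]; print(mu,ev,np.degrees(np.arctan2(ev[1],ev[0])))
s=(P[:,:2]-mu)@ev; print('ext',s.min(),s.max())
# plate pts via depth (lower)
m2=(z>.02)&(z<.035); m2[:175]=0;m2[215:]=0;m2[:,:285]=0;m2[:,345:]=0
v,u=np.nonzero(m2);P2=ray(np.c_[u,v],.028,K,R,t);print('plate visible mean',P2.mean(0))
# rails
g=im.min(2)
m=(z>.010)&(z<.03)&(g>150); m[:165]=0;m[262:]=0;m[:,305:]=0
v,u=np.nonzero(m);Q=ray(np.c_[u,v],.019,K,R,t)[:,:2]
np.save('rails.npy',Q)
o=np.zeros(im.shape,np.uint8);o[m]=255
cv2.imwrite('pics/railm.png',cv2.resize(o[160:262,65:305],None,fx=3.2,fy=3.2,interpolation=cv2.INTER_NEAREST))
print(len(Q),Q.min(0),Q.max(0))
ims,ds,Ks,Rs,ts=load('scene0.npz')
print('A in scene',proj([[mu[0],mu[1],.084]],Ks,Rs,ts))
cv2.imwrite('pics/sA.png',cv2.resize(ims[170:290,70:270,::-1],(800,480),interpolation=cv2.INTER_CUBIC))
w=load('wrist0.npz'); print('wrist cam',-w[3].T@w[4],'rows(x,y,z axes)',w[3].round(3).tolist())
E
```

```text
fin top rect mm ((554.6652221679688, -265.30712890625), (99.123046875, 10.664830207824707), 81.24917602539062) 150
[ 0.55494348 -0.26521108] [0.15199623 0.98838107] 81.25737115876419
ext -0.04969838354384072 0.04942374526125104
plate visible mean [ 0.55088933 -0.26649698  0.028     ]
2077 [ 0.39003693 -0.2428401 ] [0.64250271 0.3901688 ]
A in scene [[218.37019013 199.44951326]]
wrist cam [ 0.23674128 -0.52970054  0.37352684] rows(x,y,z axes) [[0.282, -0.959, -0.002], [-0.915, -0.27, 0.299], [-0.288, -0.083, -0.954]]
```

View pics/tA.png

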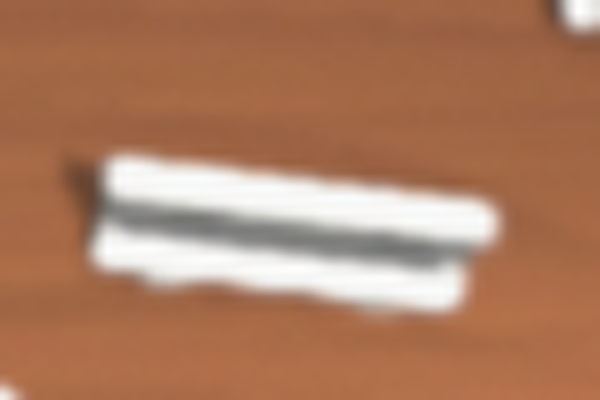

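View pics/railm.png

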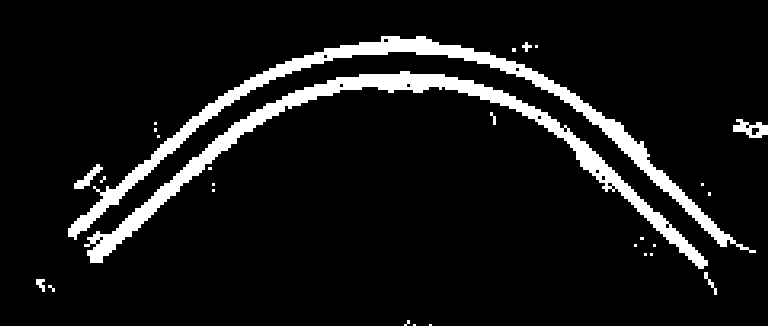

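View pics/sA.png

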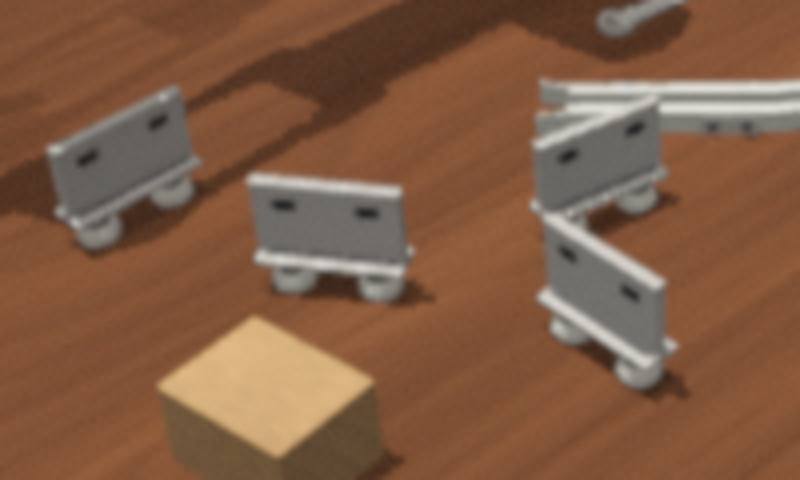

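```bash
cat > march.py <<'E'
from h import *
from scipy.optimize import least_squares
Q=np.load('rails.npy')
def line(p,th,s0,s1,it=6):
    # refine straight line's centre between s0..s1 ahead of p
    for _ in range(it):
        e=np.array([np.cos(th),np.sin(th)]);n=np.array([-e[1],e[0]])
        s=(Q-p)@e; w=(Q-p)@n
        k=(s>s0)&(s<s1)&(abs(w)<22)&(abs(w)>6/1000); k=(s>s0)&(s<s1)&(abs(w)<.020)&(abs(w)>.006)
        L=k&(w>0);Rr=k&(w<0)
        A=np.polyfit(s[L],w[L],1);B=np.polyfit(s[Rr],w[Rr],1)
        a=(A+B)/2
        p=p+n*a[1]; th=th+np.arctan(a[0])
    return p,th,A,B,L.sum(),Rr.sum()
E
python3 - <<'E'
from march import *
im,d,K,R,t=load('top0.npz')
# rough entry: use crop pixels: mouth middle between rail ends (crop 3.2x, off 65,160)
m=ray([(65+715/3.2,160+254/3.2)],.019,K,R,t)[0,:2]
b=ray([(65+610/3.2,160+140/3.2)],.019,K,R,t)[0,:2]
th=np.arctan2(*(b-m)[::-1]);print(m,np.degrees(th))
p,th,A,B,n1,n2=line(m,th,.008,.115)
print('entry',p,np.degrees(th),A,B,n1,n2)
e=np.array([np.cos(th),np.sin(th)]);n=np.array([-e[1],e[0]])
s=(Q-p)@e;w=(Q-p)@n
for sg in(1,-1):
    k=(w*sg>.006)&(w*sg<.016)&(abs(s)<.03); print('rail end s',np.sort(s[k])[:6].round(4))
    k=(w*sg>.010)&(w*sg<.03)&(abs(s)<.05); print('flare s',np.sort(s[k])[:4].round(4))
# exit
m2=ray([(65+85/3.2,160+244/3.2)],.019,K,R,t)[0,:2]; b2=ray([(65+180/3.2,160+150/3.2)],.019,K,R,t)[0,:2]
th2=np.arctan2(*(m2-b2)[::-1])
p2,th2,A,B,n1,n2=line(b2,th2,-.02,.07)
print('exit',p2,np.degrees(th2),A,B,n1,n2)
# block: dark
W=cloud(d,K,R,t);z=W[...,2]
k=(z>.029)&(z<.045);k[:215]=0;k[265:]=0;k[:,:65]=0;k[:,115:]=0
v,u=np.nonzero(k);Bp=ray(np.c_[u,v],.034,K,R,t)[:,:2]
e2=np.array([np.cos(th2),np.sin(th2)]);n2=np.array([-e2[1],e2[0]])
sb=(Bp-p2)@e2;wb=(Bp-p2)@n2;print('block s',np.percentile(sb,[1,5,50,95,99]).round(4),'w',np.percentile(wb,[2,50,98]).round(4),len(sb))
np.savez('lines.npz',p=p,th=th,p2=p2,th2=th2)
cv2.imwrite('pics/end.png',cv2.resize(im[190:260,65:165,::-1],(800,560),interpolation=cv2.INTER_CUBIC))
E
```

```text
[ 0.44307536 -0.19584189] 40.95968318741334
entry [ 0.443284   -0.19603118] 44.5638158906231 [0.00397625 0.01383294] [-0.00397605 -0.01383295] 146 145
rail end s [0.0018 0.0019 0.0037 0.0038 0.0057 0.0057]
flare s [-0.021  -0.0191 -0.0153 -0.0134]
rail end s [0.0013 0.0032 0.0033 0.0051 0.0052 0.0071]
flare s [-0.0202 -0.0182 -0.0144 -0.0124]
exit [0.54277186 0.26486708] 131.4365208767566 [-0.0045839   0.01433171] [ 0.00458329 -0.01433169] 132 122
block s [0.1172 0.1193 0.1376 0.1563 0.1581] w [-0.0214  0.0001  0.0228] 249
```

View pics/end.png

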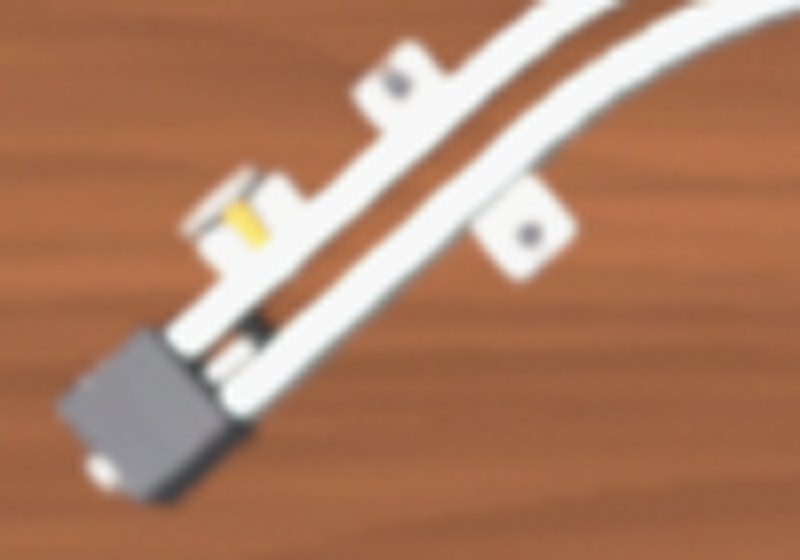

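```bash
cat > path.py <<'E'
import numpy as np
L=np.load('lines.npz')
def seg_arc(p,th,r,ang,n):
    a=np.linspace(0,ang,n); c=p+r*np.array([-np.sin(th),np.cos(th)])
    return np.c_[c[0]+r*np.sin(th+a),c[1]-r*np.cos(th+a)],th+a
def build(a1,a2,off=0.0):
    th=float(L['th']);e=np.array([np.cos(th),np.sin(th)]);p=L['p']+off*e
    s=np.linspace(-.1,.13,231);P=[p+np.outer(s,e)];H=[np.full(231,th)]
    b=P[0][-1]
    q,h=seg_arc(b,th+a1,.25,np.pi/4,197);P.append(q[1:]);H.append(h[1:])
    q,h=seg_arc(q[-1],h[-1]+a2,.25,np.pi/4,197);P.append(q[1:]);H.append(h[1:])
    x0,hx=q[-1],h[-1]
    s=np.linspace(0,.16,161)[1:];P.append(x0+np.outer(s,[np.cos(hx),np.sin(hx)]));H.append(np.full(160,hx))
    P=np.vstack(P);H=np.concatenate(H)
    S=np.r_[0,np.cumsum(np.linalg.norm(np.diff(P,axis=0),axis=1))]-.1
    return P,H,S,x0,hx
E
python3 - <<'E'
from path import *
from march import Q
from scipy.optimize import brentq
D=float(L['th2']-L['th']-np.pi/2);n2=np.array([-np.sin(L['th2']),np.cos(L['th2'])])
for off in (0,.002):
    f=lambda a:(build(a,D-a,off)[3]-L['p2'])@n2
    a=brentq(f,-.12,.12);P,H,S,x0,hx=build(a,D-a,off)
    print('off',off,'D',D,'a1',a,'a2',D-a,'exit origin',x0,'s of exit origin',np.interp(0,[0],[0]))
    e2=np.array([np.cos(hx),np.sin(hx)]); print(' block near face along exit', (L['p2']-x0)@e2+.1175)
    # check residual: signed offsets of rail pts from path
    from scipy.spatial import cKDTree
    dd,i=cKDTree(P).query(Q); w=np.einsum('ij,ij->i',Q-P[i],np.c_[-np.sin(H[i]),np.cos(H[i])])
    for s0 in np.arange(0,.68,.04):
        k=(abs(S[i]-s0)<.02)&(abs(w)<.019)&(abs(w)>.006); print(round(s0,2),'L',np.median(w[k&(w>0)]).round(4),'R',np.median(w[k&(w<0)]).round(4),end=' | ')
    print()
np.savez('bend.npz',a1=a,a2=D-a)
E
```

```text
off 0 D -0.05458159467317225 a1 -0.05181006342031992 a2 -0.00277153125285233 exit origin [0.55740319 0.2482924 ] s of exit origin 0.0
 block near face along exit 0.13960873180665997
0.0 L 0.0138 R -0.0136 | 0.04 L 0.0134 R -0.0142 | 0.08 L 0.0143 R -0.0134 | 0.12 L 0.0136 R -0.014 | 0.16 L 0.0142 R -0.0142 | 0.2 L 0.014 R -0.0137 | 0.24 L 0.0142 R -0.0137 | 0.28 L 0.0142 R -0.0135 | 0.32 L 0.0144 R -0.0136 | 0.36 L 0.0145 R -0.0138 | 0.4 L 0.0137 R -0.0137 | 0.44 L 0.0137 R -0.0138 | 0.48 L 0.0137 R -0.0141 | 0.52 L 0.0139 R -0.0143 | 0.56 L 0.0137 R -0.0138 | 0.6 L 0.0136 R -0.0136 | 0.64 L 0.0136 R -0.014 | 
off 0.002 D -0.05458159467317225 a1 -0.025541588552830397 a2 -0.029040006120341855 exit origin [0.55427858 0.25183202] s of exit origin 0.0
 block near face along exit 0.13488728153448232
0.0 L 0.0138 R -0.0136 | 0.04 L 0.0134 R -0.0142 | 0.08 L 0.0143 R -0.0134 | 0.12 L 0.0136 R -0.014 | 0.16 L 0.0138 R -0.0144 | 0.2 L 0.0129 R -0.0142 | 0.24 L 0.0128 R -0.0148 | 0.28 L 0.0123 R -0.0151 | 0.32 L 0.0118 R -0.0148 | 0.36 L 0.0123 R -0.0147 | 0.4 L 0.0126 R -0.0149 | 0.44 L 0.0132 R -0.0147 | 0.48 L 0.0133 R -0.0143 | 0.52 L 0.0139 R -0.0141 | 0.56 L 0.0135 R -0.0135 | 0.6 L 0.0136 R -0.0141 | 0.64 L 0.0138 R -0.014 |
```

```bash
python3 - <<'E'
from path import *
from h import *
np.savez('bend.npz',a1=-.05181,a2=-.00277)
P,H,S,x0,hx=build(-.05181,-.00277)
im,d,K,R,t=load('top0.npz')
e=np.array([np.cos(hx),np.sin(hx)]);n=np.array([-e[1],e[0]])
for nm,(u,v),z in [('yellow',(245,225),.022),('bracket corner',(215,285),.022),('bracket corner2',(250,165),.022),('bracketc3',(305,205),.022),('blackfront',(262,315),.01),('white buf',(250,340),.012)]:
    q=ray([(65+u/8,190+v/8)],z,K,R,t)[0,:2]-x0; print(nm,(q@e).round(4),(q@n).round(4))
# tool geometry for pick
from scipy.spatial.transform import Rotation as Ro
th=np.radians(81.26)
print('S exit',.13+2*.25*np.pi/4, 'mouth',L['p'],'th',np.degrees(L['th']))
p=L['p'];e1=np.array([np.cos(L['th']),np.sin(L['th'])])
for s in (-.085,-.06,.04): print(s,p+s*e1)
E
```

```text
yellow 0.0947 -0.0268
bracket corner 0.1157 -0.0178
bracket corner2 0.0799 -0.0417
bracketc3 0.0748 -0.0179
blackfront 0.1126 -0.0022
white buf 0.1209 0.0022
S exit 0.5226990816987241 mouth [ 0.443284   -0.19603118] th 44.5638158906231
-0.085 [ 0.3827241  -0.25567595]
-0.06 [ 0.40053584 -0.23813337]
0.04 [ 0.47178277 -0.16796305]
```

```bash
cat > plan.py <<'E'
import numpy as np
from scipy.spatial.transform import Rotation as Ro, Slerp
from rig import manip
def tool(yaw,tilt=0):
    """tool down, x at yaw (deg); tilt>0: tip leads forward (+x)"""
    R=Ro.from_euler('z',yaw,degrees=True)*Ro.from_euler('x',180,degrees=True)
    # rotate about tool y so that tool z (down) leans forward to +x
    return R*Ro.from_euler('y',tilt,degrees=True)
def state():
    s=manip.get_state(); q=s['ee_rot']
    return s['position'],Ro.from_quat([q[1],q[2],q[3],q[0]]),s
def show():
    p,R,s=state(); X=R.apply([1,0,0]);Z=R.apply([0,0,1])
    print('t',round(s['clock'],2),'p',p.round(4),'yaw',np.degrees(np.arctan2(X[1],X[0])).round(2),'z',Z.round(3),'F',s['contact_force'].round(2),'M',s['moment'].round(2),'w',round(s['width'],4),'q',s['qpos'].round(2))
    return p,R,s
def rows(P,Rs,dp=2,da=1):
    o=[]
    for i in range(len(P)-1):
        o+= list((Rs[i].inv().apply(P[i+1]-P[i])*100).round(dp))+list(np.degrees((Rs[i].inv()*Rs[i+1]).as_rotvec()).round(da))
    print(len(P)-1,'rows:',', '.join('%g'%(x+0) for x in o))
def plan(tp,tR,n,ease=False):
    p,R,s=show(); f=np.linspace(0,1,n+1)
    if ease: f=(1-np.cos(np.pi*f))/2
    rows([p+(np.array(tp)-p)*a for a in f],list(Slerp([0,1],Ro.concatenate([R,tR]))(f)))
E
python3 - <<'E'
from plan import *
plan([.555,-.265,.14],tool(81.26),16,True)
E
```

```text
t 0.15 p [ 0.1626 -0.5511  0.2049] yaw 16.43 z [-0.     0.001 -1.   ] F [-0.24 -0.38  0.23] M [ 0.05 -0.    0.01] w 0.0852 q [-1.4   0.28  1.51 -0.    1.36 -0.12]
16 rows: 0.44, -0.16, 0.06, 0, 0, -0.6, 1.31, -0.45, 0.19, 0, 0, -1.8, 2.14, -0.66, 0.3, 0, 0, -3, 2.93, -0.74, 0.41, 0, 0, -4, 3.62, -0.65, 0.49, 0, 0, -4.9, 4.18, -0.38, 0.56, 0, 0, -5.6, 4.55, 0.03, 0.61, 0, 0, -6.1, 4.71, 0.53, 0.63, 0, 0, -6.3, 4.62, 1.05, 0.63, 0, 0, -6.3, 4.3, 1.49, 0.61, 0, 0, -6.1, 3.8, 1.78, 0.56, 0, 0, -5.6, 3.16, 1.88, 0.49, 0, 0, -4.9, 2.45, 1.76, 0.4, 0, 0, -4, 1.73, 1.43, 0.3, 0, 0, -3, 1.02, 0.94, 0.18, 0, 0, -1.8, 0.33, 0.33, 0.06, 0, 0, -0.6
```

>>> servo_tool(
  deltas=[0.44, -0.16, 0.06, 0, 0, -0.6, 1.3, -0.45, 0.2, 0, 0, -1.8, 2.1, -0.7, 0.3, 0, 0, -3, 2.9, -0.7, 0.4, 0, 0, -4, 3.6, -0.65, 0.5, 0, 0, -5, 4.2, -0.4, 0.55, 0, 0, -5.6, 4.5, 0, 0.6, 0, 0, -6, 4.6, 0.5, 0.6, 0, 0, -6.3, 4.6, 1, 0.6, 0, 0, -6.3, 4.3, 1.5, 0.6, 0, 0, -6, 3.8, 1.8, 0.55, 0, 0, -5.6, 3.1, 1.9, 0.5, 0, 0, -5, 2.4, 1.8, 0.4, 0, 0, -4, 1.7, 1.4, 0.3, 0, 0, -3, 1, 0.9, 0.2, 0, 0, -1.8, 0.3, 0.3, 0, 0, 0, -0.6],
  jaw=5,
)

```text
clock: 1.75
position: [0.5629, -0.2306, 0.1364]
ee_rot: [-0.003, 0.737, 0.676, 0.003]
contact_force: [0.0, -0.2, -0.2]
width: 0.0503
```

```bash
python3 - <<'E'
from plan import *
from rig import eyes
import cv2
p,R,s=show()
c=eyes.get_calibration('wrist'); im,d=eyes.get_image('wrist')
cv2.imwrite('pics/w1.png',im[:,:,::-1]); np.savez('wrist1.npz',im=im,d=d,**{k:np.array(v) for k,v in c.items()})
from h import *
W=cloud(d,*load('wrist1.npz')[2:]); z=W[...,2]
k=(z>.078)&(z<.09)&(abs(W[...,0]-.555)<.03)&(abs(W[...,1]+.265)<.07)
P=W[k][:,:2]; print(len(P)); r=cv2.minAreaRect((P*1000).astype(np.float32)); print(r)
plan([.555,-.265,.10],tool(81.26),5,True)
E
```

```text
t 1.75 p [ 0.5629 -0.2306  0.1364] yaw 85.0 z [ 0.001  0.009 -1.   ] F [ 0.03 -0.21 -0.15] M [-0.05 -0.01  0.  ] w 0.0503 q [-0.51  0.37  1.54  0.01  1.24 -0.42]
1071
((557.0838012695312, -265.97760009765625), (100.72196960449219, 7.960448741912842), 81.21983337402344)
t 1.8 p [ 0.563  -0.2306  0.1366] yaw 84.98 z [ 0.001  0.009 -1.   ] F [ 0.15 -0.3   0.07] M [ 0.06 -0.    0.03] w 0.0498 q [-0.51  0.37  1.54  0.01  1.24 -0.42]
5 rows: -0.34, -0.05, 0.35, 0, 0, 0.4, -0.88, -0.12, 0.91, 0, -0.1, 0.9, -1.09, -0.13, 1.12, 0, -0.2, 1.1, -0.88, -0.09, 0.91, 0, -0.1, 0.9, -0.34, -0.03, 0.35, 0, 0, 0.4
```

View pics/w1.png

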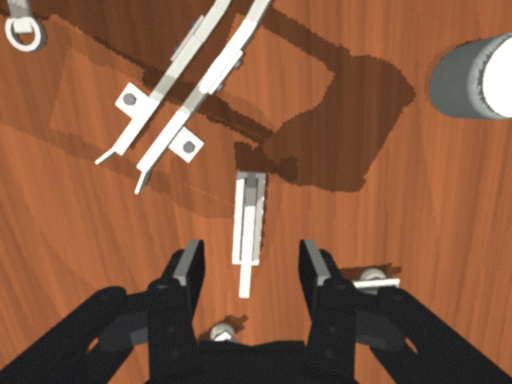

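>>> servo_tool(
  deltas=[-0.4, -0.05, 0.35, 0, 0, 0.4, -0.9, -0.1, 0.9, 0, -0.1, 0.9, -1.0, -0.1, 0.9, 0, -0.2, 1, -0.8, -0.1, 0.7, 0, -0.1, 0.9, -0.3, 0, 0.3, 0, 0, 0.4, 0, 0, 0, 0, 0, 0],
)

```text
clock: 2.4
position: [0.551, -0.2709, 0.102]
ee_rot: [-0.001, 0.762, 0.647, -0.001]
contact_force: [0.3, 1.1, -0.1]
width: 0.0503
```

```bash
python3 - <<'E'
from plan import *
plan([.556,-.2655,.038],tool(81.22),6,True)
E
```

```text
t 2.4 p [ 0.551  -0.2709  0.102 ] yaw 80.68 z [-0.002 -0.    -1.   ] F [ 0.27  1.1  -0.12] M [ 0.02  0.04 -0.04] w 0.0503 q [-0.57  0.41  1.57 -0.    1.16 -0.41]
6 rows: 0.04, 0.03, 0.43, 0, 0, 0, 0.11, 0.08, 1.17, 0, 0, -0.1, 0.15, 0.11, 1.6, 0, 0, -0.1, 0.15, 0.11, 1.6, 0, 0, -0.1, 0.11, 0.08, 1.17, 0, 0, -0.1, 0.04, 0.03, 0.43, 0, 0, 0
```

>>> servo_tool(
  deltas=[0.05, 0.05, 0.5, 0, 0, -0.1, 0.1, 0.1, 1.2, 0, 0, -0.1, 0.15, 0.1, 1.4, 0, 0, -0.1, 0.15, 0.1, 1.4, 0, 0, -0.1, 0.1, 0.05, 0.9, 0, 0, -0.1, 0.05, 0, 0.4, 0, 0, 0, 0, 0, 0, 0, 0, 0],
)

```text
clock: 3.1
position: [0.5565, -0.2643, 0.0397]
ee_rot: [-0.001, 0.759, 0.651, -0.0]
contact_force: [-0.2, -0.4, -0.4]
width: 0.0499
```

```bash
python3 - <<'E'
from plan import *
plan([.556,-.2655,.038],tool(81.22),3,True)
E
```

```text
t 3.1 p [ 0.5565 -0.2643  0.0397] yaw 81.25 z [-0.002  0.001 -1.   ] F [-0.22 -0.38 -0.36] M [-0.02 -0.03  0.01] w 0.0499 q [-0.56  0.47  1.65 -0.    1.03 -0.4 ]
3 rows: -0.03, -0.01, 0.04, 0, 0, 0, -0.07, -0.02, 0.08, 0, 0, 0, -0.03, -0.01, 0.04, 0, 0, 0
```

Good position. Close gently on the fin.

>>> servo_tool(
  deltas=[0, 0, 0, 0, 0, 0, 0, 0, 0, 0, 0, 0, 0, 0, 0, 0, 0, 0, 0, 0, 0, 0, 0, 0, 0, 0, 0, 0, 0, 0],
  jaw=0,
  grip_force=30,
)

```text
clock: 3.6
position: [0.5572, -0.2646, 0.0409]
ee_rot: [0.0, 0.759, 0.651, -0.0]
contact_force: [1.1, -0.2, -2.0]
width: 0.0071
```

```bash
python3 - <<'E'
from plan import *
show()
E
```

```text
t 3.6 p [ 0.5572 -0.2646  0.0409] yaw 81.26 z [ 0.    -0.001 -1.   ] F [ 1.06 -0.17 -2.  ] M [-0.02 -0.04 -0.05] w 0.0071 q [-0.56  0.47  1.65 -0.    1.03 -0.4 ]
```

>>> servo_tool(
  deltas=[0, 0, -0.5, 0, 0, 0, 0, 0, -1.0, 0, 0, 0, 0, 0, -1.1, 0, 0, 0, 0, 0, -0.9, 0, 0, 0, 0, 0, -0.5, 0, 0, 0],
)

```text
clock: 4.1
position: [0.5564, -0.2642, 0.0834]
ee_rot: [-0.001, 0.759, 0.651, -0.0]
contact_force: [1.0, -0.3, -2.5]
width: 0.0073
```

```bash
python3 - <<'E'
from plan import *
plan([.3827,-.2557,.085],tool(44.56),14,True)
E
```

```text
t 4.1 p [ 0.5564 -0.2642  0.0834] yaw 81.25 z [-0.002  0.001 -1.   ] F [ 0.98 -0.3  -2.49] M [ 0.04 -0.03  0.01] w 0.0073 q [-0.56  0.42  1.59 -0.    1.12 -0.4 ]
14 rows: -0.02, -0.22, 0, 0, 0, 0.5, -0.07, -0.64, 0, 0, 0, 1.4, -0.14, -1.03, -0.01, 0, 0, 2.2, -0.24, -1.36, -0.01, 0, 0, 2.9, -0.37, -1.61, -0.01, 0, 0, 3.5, -0.52, -1.76, -0.01, 0, 0, 3.9, -0.67, -1.82, -0.02, 0, 0, 4.1, -0.8, -1.76, -0.02, 0, 0, 4.1, -0.87, -1.62, -0.02, 0, 0, 3.9, -0.88, -1.39, -0.01, 0, 0, 3.5, -0.8, -1.12, -0.01, 0, 0, 2.9, -0.65, -0.81, -0.01, 0, 0, 2.2, -0.42, -0.49, -0.01, 0, 0, 1.4, -0.15, -0.16, 0, 0, 0, 0.5
```

>>> servo_tool(
  deltas=[0, -0.2, 0, 0, 0, 0.5, -0.1, -0.6, 0, 0, 0, 1.4, -0.15, -1, 0, 0, 0, 2.1, -0.25, -1.3, 0, 0, 0, 2.8, -0.35, -1.5, 0, 0, 0, 3.3, -0.5, -1.6, 0, 0, 0, 3.6, -0.6, -1.7, 0, 0, 0, 3.8, -0.7, -1.6, 0, 0, 0, 3.8, -0.8, -1.5, 0, 0, 0, 3.6, -0.8, -1.3, 0, 0, 0, 3.2, -0.7, -1, 0, 0, 0, 2.7, -0.6, -0.7, 0, 0, 0, 2, -0.4, -0.4, 0, 0, 0, 1.2, -0.1, -0.1, 0, 0, 0, 0.4, 0, 0, 0, 0, 0, 0],
)

```text
clock: 5.6
position: [0.3778, -0.2511, 0.0812]
ee_rot: [-0.005, 0.926, 0.376, -0.004]
contact_force: [-0.2, 0.1, -2.7]
width: 0.0069
```

```bash
python3 - <<'E'
from plan import *
plan([.3827,-.2557,.044],tool(44.56),6,True)
E
```

```text
t 5.6 p [ 0.3778 -0.2511  0.0812] yaw 44.22 z [-0.012  0.006 -1.   ] F [-0.18  0.07 -2.71] M [-0.01 -0.07 -0.05] w 0.0069 q [-0.74  0.21  1.93 -0.    1.01  0.06]
6 rows: 0, 0.05, 0.25, 0, 0, 0, 0.01, 0.13, 0.68, -0.1, 0, -0.1, 0.01, 0.18, 0.93, -0.2, 0.1, -0.1, 0.01, 0.17, 0.93, -0.2, 0.1, -0.1, 0.01, 0.13, 0.68, -0.1, 0, -0.1, 0, 0.05, 0.25, 0, 0, 0
```

>>> servo_tool(
  deltas=[0, 0.05, 0.3, -0.1, 0, 0, 0, 0.15, 0.6, -0.2, 0.1, -0.1, 0, 0.2, 0.8, -0.2, 0.1, -0.1, 0, 0.15, 0.8, -0.2, 0.1, -0.1, 0, 0.1, 0.6, -0.1, 0, -0.1, 0, 0, 0.2, 0, 0, 0, 0, 0, 0, 0, 0, 0],
)

```text
clock: 6.3
position: [0.3843, -0.2563, 0.0442]
ee_rot: [0.0, 0.925, 0.381, 0.001]
contact_force: [-0.4, 0.4, -2.7]
width: 0.0075
```

```bash
python3 - <<'E'
from plan import *
from rig import eyes
import cv2
from h import *
plan([.3827,-.2557,.041],tool(44.56),3,True)
for n in('wrist','top'):
    c=eyes.get_calibration(n); im,d=eyes.get_image(n)
    cv2.imwrite(f'pics/{n}2.png',im[:,:,::-1]); np.savez(f'{n}2.npz',im=im,d=d,**{k:np.array(v) for k,v in c.items()})
    W=cloud(d,*load(f'{n}2.npz')[2:]); z=W[...,2]
    k=(z>.078)&(z<.09)&(np.hypot(W[...,0]-.383,W[...,1]+.256)<.07)
    P=W[k][:,:2]; print(n,len(P)); 
    if len(P)>20: print(cv2.minAreaRect((P*1000).astype(np.float32)))
E
```

```text
t 6.3 p [ 0.3843 -0.2563  0.0442] yaw 44.74 z [ 0.003  0.    -1.   ] F [-0.41  0.39 -2.69] M [ 0.03  0.02 -0.05] w 0.0075 q [-0.74  0.26  1.98  0.    0.89  0.05]
3 rows: -0.02, -0.04, 0.08, 0, 0, 0, -0.04, -0.08, 0.16, 0.1, -0.1, 0.1, -0.02, -0.04, 0.08, 0, 0, 0
wrist 3505
((385.2729797363281, -254.2684326171875), (93.66163635253906, 33.169429779052734), 30.36332893371582)
top 0
```

View pics/wrist2.png

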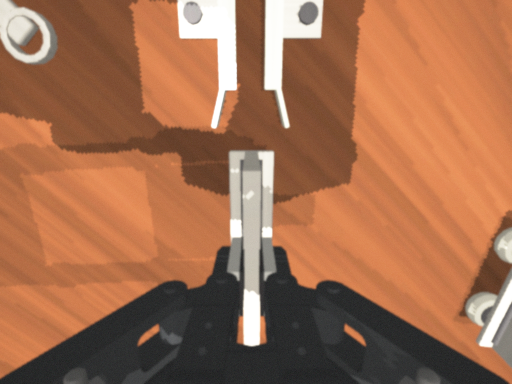

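View pics/top2.png

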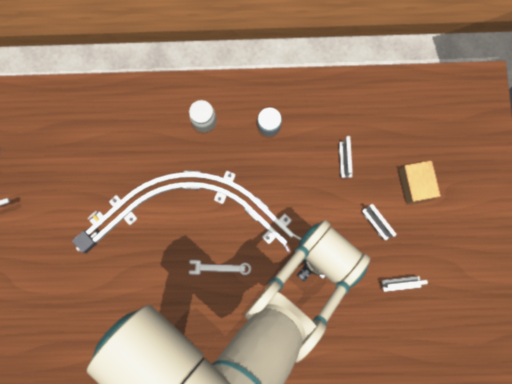

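```bash
python3 - <<'E'
from path import *
from h import *
im,d,K,R,t=load('wrist2.npz')
P0=L['p'];th=float(L['th']);e=np.array([np.cos(th),np.sin(th)]);n=np.array([-e[1],e[0]])
g=im.min(2).astype(int)
def edges(v,u0,u1,thr=200):
    r=g[v,u0:u1]>thr; ch=np.nonzero(np.diff(r.astype(int)))[0]+u0+.5; return ch
for v,z in((50,.019),(65,.019),(80,.019),(160,.0315),(180,.0315),(220,.0315)):
    for u in edges(v,200,300): 
        q=ray([(u,v)],z,K,R,t)[0,:2]-P0; print(v,u,'s',(q@e).round(4),'n',(q@n).round(4))
for u,v,z in ((245,200,.0873),(259,200,.0873),(244,330,.0873),(260,330,.0873)):
    q=ray([(u,v)],z,K,R,t)[0,:2]-P0; print('fin',(q@e).round(4),(q@n).round(4))
E
```

```text
50 217.5 s 0.0237 n 0.0185
50 235.5 s 0.0237 n 0.0077
50 265.5 s 0.0238 n -0.0103
50 281.5 s 0.0238 n -0.0199
65 217.5 s 0.0154 n 0.0187
65 236.5 s 0.0154 n 0.0072
65 264.5 s 0.0155 n -0.0099
65 281.5 s 0.0155 n -0.0202
80 218.5 s 0.0069 n 0.0184
80 236.5 s 0.0069 n 0.0073
80 264.5 s 0.007 n -0.01
80 280.5 s 0.007 n -0.0199
160 262.5 s -0.0406 n -0.0089
160 272.5 s -0.0406 n -0.0152
180 262.5 s -0.0535 n -0.0091
180 271.5 s -0.0534 n -0.0149
220 230.5 s -0.0809 n 0.0118
220 240.5 s -0.0809 n 0.0052
fin -0.0487 0.001
fin -0.0487 -0.0053
fin -0.1203 0.0018
fin -0.1203 -0.0066
```

>>> servo_tool(
  deltas=[0, -0.05, 0.1, 0, 0, 0.1, 0.5, 0, 0.1, 0, 0, 0.1, 0.8, 0, 0, 0, 0, 0, 0.8, 0, 0, 0, 0, 0, 0.5, 0, 0, 0, 0, 0, 0.2, 0, 0, 0, 0, 0],
)

```text
clock: 7.0
position: [0.4068, -0.2353, 0.0438]
ee_rot: [0.002, 0.926, 0.379, 0.003]
contact_force: [0.4, 0.3, -1.5]
width: 0.007
```

```bash
cat > st.py <<'E'
from plan import *
from path import *
from scipy.spatial import cKDTree
a=np.load('bend.npz'); PT,HT,ST,X0,HX=build(float(a['a1']),float(a['a2']))
def trk(p):
    _,i=cKDTree(PT).query(p[:2]); h=HT[i]; 
    return ST[i]+(p[:2]-PT[i])@[np.cos(h),np.sin(h)],(p[:2]-PT[i])@[-np.sin(h),np.cos(h)],np.degrees(h)
def rep():
    p,R,s=show(); S,n,h=trk(p); X=R.apply([1,0,0]); F=s['contact_force']; hr=np.radians(h)
    print('s %.4f n %.4f hdg %.2f dyaw %.2f Ft %.2f Fn %.2f'%(S,n,h,np.degrees(np.arctan2(X[1],X[0]))-h,F[:2]@[np.cos(hr),np.sin(hr)],F[:2]@[-np.sin(hr),np.cos(hr)]))
    return p,R,s
if __name__=='__main__': rep()
E
python3 st.py
```

```text
t 7.0 p [ 0.4068 -0.2353  0.0438] yaw 44.5 z [ 0.006 -0.002 -1.   ] F [ 0.37  0.3  -1.5 ] M [-0.03  0.05 -0.03] w 0.007 q [-0.67  0.27  1.97  0.    0.89  0.12]
s -0.0535 n -0.0023 hdg 44.56 dyaw -0.06 Ft 0.47 Fn -0.05
```

>>> servo_tool(
  deltas=[0.3, -0.06, 0.1, 0, 0, 0, 0.7, -0.06, 0.1, 0, 0, 0, 0.8, 0, 0.05, 0, 0, 0, 0.5, 0, 0, 0, 0, 0, 0.2, 0, 0, 0, 0, 0],
)

```text
clock: 7.5
position: [0.4254, -0.2149, 0.0411]
ee_rot: [0.002, 0.925, 0.379, 0.003]
contact_force: [-0.2, -0.3, -3.3]
width: 0.0073
```

```bash
python3 st.py
```

```text
t 7.5 p [ 0.4254 -0.2149  0.0411] yaw 44.53 z [ 0.006 -0.002 -1.   ] F [-0.16 -0.29 -3.28] M [-0.02  0.03  0.02] w 0.0073 q [-0.62  0.29  1.96  0.    0.89  0.18]
s -0.0259 n -0.0009 hdg 44.56 dyaw -0.03 Ft -0.31 Fn -0.09
```

>>> servo_tool(
  deltas=[0.3, 0, -0.03, 0, 0, 0, 0.6, 0, -0.03, 0, 0, 0, 0.6, 0, 0, 0, 0, 0, 0.4, 0, 0, 0, 0, 0, 0.1, 0, 0, 0, 0, 0],
)

```text
clock: 8.0
position: [0.4411, -0.1996, 0.0418]
ee_rot: [0.002, 0.925, 0.379, 0.003]
contact_force: [-0.1, -1.0, -2.8]
width: 0.0073
```

```bash
python3 st.py
```

```text
t 8.0 p [ 0.4411 -0.1996  0.0418] yaw 44.55 z [ 0.006 -0.002 -1.   ] F [-0.06 -0.98 -2.77] M [-0.01 -0.02 -0.01] w 0.0073 q [-0.57  0.29  1.94  0.    0.9   0.22]
s -0.0041 n -0.0011 hdg 44.56 dyaw -0.02 Ft -0.73 Fn -0.66
```

>>> servo_tool(
  deltas=[0.3, 0, -0.02, 0, 0, 0, 0.7, 0, -0.02, 0, 0, 0, 0.8, 0, 0, 0, 0, 0, 0.7, 0, 0, 0, 0, 0, 0.4, 0, 0, 0, 0, 0, 0.1, 0, 0, 0, 0, 0],
)

```text
clock: 8.6
position: [0.4646, -0.1766, 0.0423]
ee_rot: [0.002, 0.925, 0.379, 0.003]
contact_force: [0.0, -0.7, -3.0]
width: 0.007
```

```bash
python3 st.py
```

```text
t 8.6 p [ 0.4646 -0.1766  0.0423] yaw 44.55 z [ 0.006 -0.002 -1.   ] F [ 0.02 -0.65 -2.96] M [ 0.   -0.01  0.04] w 0.007 q [-0.5   0.31  1.91  0.    0.91  0.29]
s 0.0288 n -0.0011 hdg 44.56 dyaw -0.02 Ft -0.45 Fn -0.48
```

>>> servo_tool(
  deltas=[0.3, 0, 0, 0, 0, 0, 0.7, 0, 0, 0, 0, 0, 0.8, 0, 0, 0, 0, 0, 0.7, 0, 0, 0, 0, 0, 0.4, 0, 0.05, 0, 0, 0, 0.1, 0, 0.05, 0, 0, 0, 0, 0, 0.05, 0, 0, 0],
)

```text
clock: 9.3
position: [0.4882, -0.1534, 0.0408]
ee_rot: [0.002, 0.925, 0.379, 0.003]
contact_force: [1.4, -0.5, -1.1]
width: 0.0071
```

```bash
python3 st.py; python3 - <<'E'
from rig import eyes
import cv2
im,d=eyes.get_image('wrist'); cv2.imwrite('pics/w3.png',im[:,:,::-1])
E
```

```text
t 9.3 p [ 0.4882 -0.1534  0.0408] yaw 44.58 z [ 0.006 -0.002 -1.   ] F [ 1.35 -0.52 -1.14] M [-0.02  0.02 -0.01] w 0.0071 q [-0.44  0.33  1.89  0.    0.92  0.35]
s 0.0619 n -0.0011 hdg 44.56 dyaw 0.01 Ft 0.60 Fn -1.32
```

View pics/w3.png

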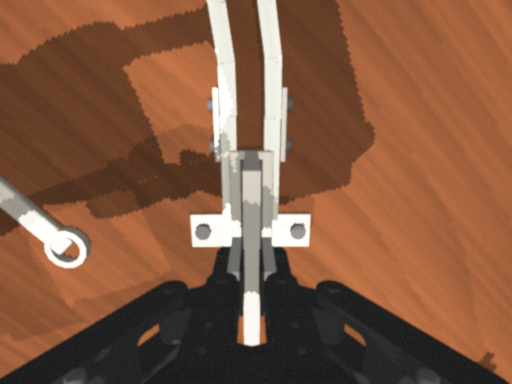

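>>> servo_tool(
  deltas=[0, 0, 0, 0, 0, 0, 0, 0, 0, 0, 0, 0, 0, 0, 0, 0, 0, 0, 0, 0, -0.4, 0, 0, 0, 0, 0, -1, 0, 0, 0, 0, 0, -1.5, 0, 0, 0, 0, 0, -1.6, 0, 0, 0, 0, 0, -1.2, 0, 0, 0, 0, 0, -0.5, 0, 0, 0],
  jaw=3,
)

```text
clock: 10.25
position: [0.4881, -0.1548, 0.109]
ee_rot: [0.004, 0.926, 0.379, 0.004]
contact_force: [-0.1, 0.9, 0.0]
width: 0.0304
```

```bash
python3 - <<'E'
from st import *
p,R,s=rep()
P0=L['p'];e=np.array([np.cos(L['th']),np.sin(L['th'])])
print('--back'); plan(np.r_[P0-.03*e+np.array([.7017,-.7125])*.001,.105],tool(44.56,12),8,True)
E
```

```text
t 10.25 p [ 0.4881 -0.1548  0.109 ] yaw 44.48 z [ 0.009 -0.004 -1.   ] F [-0.1   0.87  0.03] M [-0.04  0.   -0.01] w 0.0304 q [-0.44  0.25  1.8   0.    1.08  0.35]
s 0.0609 n -0.0021 hdg 44.56 dyaw -0.08 Ft 0.54 Fn 0.69
--back
t 10.25 p [ 0.4881 -0.1548  0.109 ] yaw 44.48 z [ 0.009 -0.004 -1.   ] F [-0.1   0.87  0.03] M [-0.04  0.   -0.01] w 0.0304 q [-0.44  0.25  1.8   0.    1.08  0.35]
8 rows: -0.35, 0, 0.01, 0, 0.4, 0, -0.99, -0.01, 0.03, 0.1, 1.3, 0, -1.48, -0.02, 0.01, 0.1, 1.9, 0, -1.74, -0.02, -0.04, 0.1, 2.3, 0, -1.74, -0.02, -0.11, 0.1, 2.3, 0, -1.47, -0.02, -0.15, 0.1, 1.9, 0, -0.98, -0.01, -0.13, 0.1, 1.3, 0, -0.34, 0, -0.05, 0, 0.4, 0
```

>>> servo_tool(
  deltas=[-0.35, 0, 0, 0, 0.4, 0, -1, 0, 0, 0.1, 1.3, 0, -1.4, 0, 0, 0.1, 1.9, 0, -1.6, 0, 0, 0.1, 2.2, 0, -1.6, 0, -0.1, 0.1, 2.2, 0, -1.4, 0, -0.15, 0.1, 1.8, 0, -0.9, 0, -0.1, 0, 1.2, 0, -0.3, 0, 0, 0, 0.4, 0],
  jaw=0,
)

```text
clock: 11.05
position: [0.424, -0.2164, 0.1041]
ee_rot: [-0.039, 0.92, 0.378, 0.098]
contact_force: [-0.1, 0.1, -0.1]
width: 0.0001
```

```bash
python3 - <<'E'
from st import *
p,R,s=rep()
P0=L['p'];e=np.array([np.cos(L['th']),np.sin(L['th'])])
print('--down'); plan(np.r_[P0-.03*e+np.array([.7017,-.7125])*.001,.034],tool(44.56,12),8,True)
E
```

```text
t 11.05 p [ 0.424  -0.2164  0.1041] yaw 44.74 z [ 0.151  0.147 -0.978] F [-0.12  0.15 -0.1 ] M [-0.05  0.08  0.02] w 0.0001 q [-0.8   0.19  1.92  0.25  1.04 -0.13]
s -0.0280 n -0.0009 hdg 44.56 dyaw 0.18 Ft 0.01 Fn 0.19
--down
t 11.05 p [ 0.424  -0.2164  0.1041] yaw 44.74 z [ 0.151  0.147 -0.978] F [-0.12  0.15 -0.1 ] M [-0.05  0.08  0.02] w 0.0001 q [-0.8   0.19  1.92  0.25  1.04 -0.13]
8 rows: -0.06, 0, 0.26, 0, 0, 0, -0.18, 0, 0.74, 0, 0, 0, -0.27, 0, 1.11, 0, 0, 0, -0.32, 0, 1.3, 0, 0, 0, -0.32, 0, 1.3, 0, 0, 0, -0.27, 0, 1.11, 0, 0, 0, -0.18, 0, 0.74, 0, 0, 0, -0.06, 0, 0.26, 0, 0, 0
```

>>> servo_tool(
  deltas=[0, 0, 0.3, 0, 0, 0, -0.15, 0, 0.7, 0, 0, 0, -0.2, 0, 1.1, 0, 0, 0, -0.3, 0, 1.3, 0, 0, 0, -0.3, 0, 1.2, 0, 0, 0, -0.2, 0, 0.9, 0, 0, 0, -0.15, 0, 0.6, 0, 0, 0, 0, 0, 0.2, 0, 0, 0, 0, 0, 0, 0, 0, 0],
)

```text
clock: 11.95
position: [0.4252, -0.2121, 0.0328]
ee_rot: [-0.041, 0.919, 0.38, 0.097]
contact_force: [0.1, 0.7, 0.5]
width: -0.0
```

```bash
python3 - <<'E'
from st import *
from h import *
from rig import eyes
p,R,s=rep()
c=eyes.get_calibration('wrist'); im,d=eyes.get_image('wrist')
cv2.imwrite('pics/w4.png',im[:,:,::-1]); np.savez('wrist4.npz',im=im,d=d,**{k:np.array(v) for k,v in c.items()})
im,d=eyes.get_image('scene');cv2.imwrite('pics/s4.png',cv2.resize(im[130:260,150:370,::-1],(800,473),interpolation=cv2.INTER_CUBIC))
E
```

```text
t 11.95 p [ 0.4252 -0.2121  0.0328] yaw 44.95 z [ 0.147  0.15  -0.978] F [0.11 0.7  0.54] M [-0.07  0.04  0.01] w -0.0 q [-0.79  0.29  2.02  0.28  0.86 -0.19]
s -0.0242 n 0.0012 hdg 44.56 dyaw 0.39 Ft 0.57 Fn 0.42
```

View pics/w4.png

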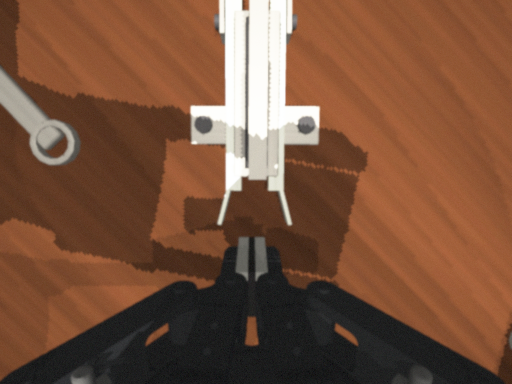

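View pics/s4.png

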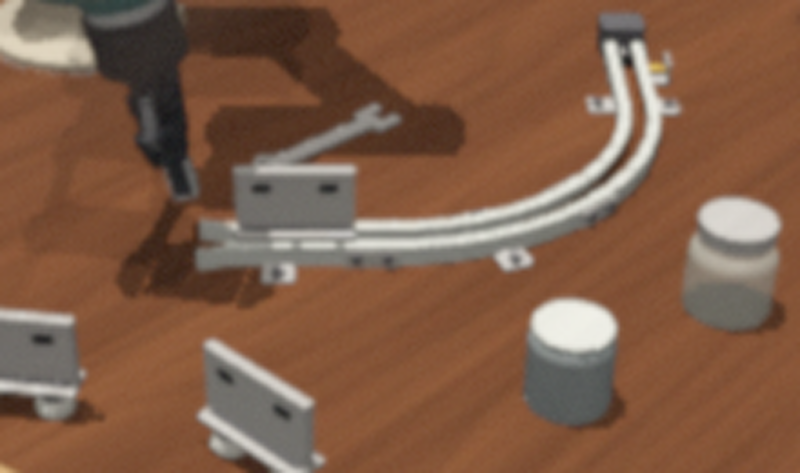

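```bash
cat > push.py <<'E'
from st import *
import sys
NOFF=-0.0007; G=0.009; ZT=0.033; TILT=12
def at(s):
    return np.array([np.interp(s,ST,PT[:,0]),np.interp(s,ST,PT[:,1])])
def pose(sm,g=G):
    a,b=at(sm-.03),at(sm+.03); e=(b-a)/np.linalg.norm(b-a); n=np.array([-e[1],e[0]])
    m=(a+b)/2; q=m-e*(.05+g)+n*NOFF
    return np.r_[q,ZT],tool(np.degrees(np.arctan2(e[1],e[0])),TILT),e,n
def smof(p):
    f=lambda s:(p[:2]-pose(s)[0][:2])@pose(s)[2]
    s=trk(p)[0]+.06
    for _ in range(8): s+=f(s)
    return s
def go(n,step,nc=5,acc=True):
    p,R,st=rep(); s0=smof(p); q,Rq,e,nn=pose(s0)
    dR=(Rq.inv()*R).as_rotvec(); dp=p-q; F=st['contact_force'][:2]
    print('sm %.4f lat err %.4f zerr %.4f rot err deg'%(s0,dp[:2]@nn,dp[2]),np.degrees(dR).round(2),'push F along %.2f lat %.2f'%(F@e,F@nn))
    P=[p];Rs=[R];s=s0
    for i in range(n):
        k=step*(0.5 if (acc and (i==0 or i==n-1)) else 1); s+=k; w=max(0,1-(i+1)/nc)
        q,Rq,_,_=pose(s); P.append(q+dp*w); Rs.append(Rq*Ro.from_rotvec(dR*w))
    rows(P,Rs)
    print('-> sm %.4f (exit %.4f)'%(s,s-.5227))
if __name__=='__main__': go(int(sys.argv[1]),float(sys.argv[2]))
E
python3 push.py 10 .004
```

```text
t 12.05 p [ 0.4254 -0.2125  0.0334] yaw 44.95 z [ 0.148  0.149 -0.978] F [-0.33  0.   -0.32] M [-0.03  0.03 -0.01] w 0.0002 q [-0.79  0.29  2.01  0.28  0.86 -0.19]
s -0.0243 n 0.0008 hdg 44.56 dyaw 0.39 Ft -0.23 Fn 0.23
sm 0.0347 lat err 0.0015 zerr 0.0004 rot err deg [ 0.15  0.15 -0.38] push F along -0.23 lat 0.23
10 rows: 0.19, 0.03, 0.05, 0, 0, 0.1, 0.39, 0.03, 0.09, 0, 0, 0.1, 0.39, 0.03, 0.09, 0, 0, 0.1, 0.39, 0.03, 0.09, 0, 0, 0.1, 0.39, 0.03, 0.09, 0, 0, 0.1, 0.39, 0, 0.08, 0, 0, 0, 0.39, 0, 0.08, 0, 0, 0, 0.39, 0, 0.08, 0, 0, 0, 0.39, 0, 0.08, 0, 0, 0, 0.2, 0, 0.04, 0, 0, 0
-> sm 0.0707 (exit -0.4520)
```

>>> servo_tool(
  deltas=[0.2, 0.03, 0.04, 0, 0, 0.1, 0.4, 0.03, 0.08, 0, 0, 0.1, 0.4, 0.03, 0.08, 0, 0, 0.1, 0.4, 0.03, 0.08, 0, 0, 0.1, 0.4, 0.03, 0.08, 0, 0, 0, 0.4, 0, 0.08, 0, 0, 0, 0.4, 0, 0.08, 0, 0, 0, 0.4, 0, 0.08, 0, 0, 0, 0.4, 0, 0.08, 0, 0, 0, 0.2, 0, 0.04, 0, 0, 0],
)

```text
clock: 13.05
position: [0.4558, -0.1872, 0.0356]
ee_rot: [-0.039, 0.92, 0.377, 0.098]
contact_force: [-0.6, -0.8, 1.0]
width: -0.0001
```

```bash
python3 push.py 10 .004; python3 - <<'E'
from rig import eyes
import cv2
im,d=eyes.get_image('wrist'); cv2.imwrite('pics/w5.png',im[:,:,::-1])
E
```

```text
t 13.05 p [ 0.4558 -0.1872  0.0356] yaw 44.59 z [ 0.151  0.146 -0.978] F [-0.65 -0.78  1.  ] M [-0.2   0.21  0.02] w -0.0001 q [-0.7   0.29  1.99  0.28  0.85 -0.09]
s 0.0151 n -0.0025 hdg 44.56 dyaw 0.03 Ft -1.01 Fn -0.10
sm 0.0741 lat err -0.0018 zerr 0.0026 rot err deg [-0.11  0.09 -0.03] push F along -1.01 lat -0.10
10 rows: 0.18, -0.04, 0.09, 0, 0, 0, 0.38, -0.04, 0.13, 0, 0, 0, 0.38, -0.04, 0.13, 0, 0, 0, 0.38, -0.04, 0.13, 0, 0, 0, 0.38, -0.04, 0.13, 0, 0, 0, 0.39, 0, 0.08, 0, 0, 0, 0.39, 0, 0.08, 0, 0, 0, 0.39, -0.01, 0.08, 0, 0, 0.2, 0.39, -0.01, 0.08, 0, 0, 0.1, 0.2, 0, 0.04, 0, 0, 0
-> sm 0.1101 (exit -0.4126)
```

View pics/w5.png

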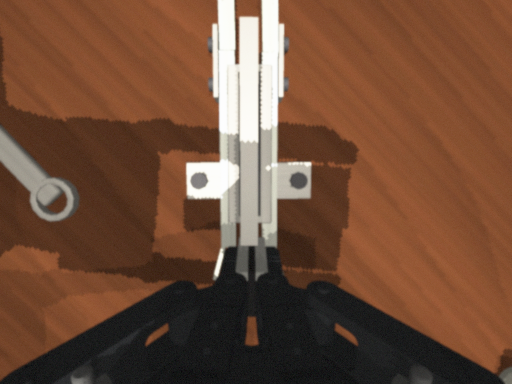

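```bash
sed -i 's/dp=p-q;/dp=(p-q)*0.6;/; s/P=\[p\]/P=[q+dp]/' push.py; python3 push.py 14 .005
```

```text
t 13.1 p [ 0.456  -0.187   0.0357] yaw 44.59 z [ 0.151  0.146 -0.978] F [-0.2   0.2  -0.74] M [-0.08  0.11 -0.03] w 0.0002 q [-0.7   0.29  1.99  0.28  0.85 -0.09]
s 0.0154 n -0.0025 hdg 44.56 dyaw 0.02 Ft -0.00 Fn 0.28
sm 0.0744 lat err -0.0011 zerr 0.0016 rot err deg [-0.11  0.11 -0.02] push F along -0.00 lat 0.28
14 rows: 0.24, -0.02, 0.08, 0, 0, 0, 0.48, -0.02, 0.14, 0, 0, 0, 0.48, -0.02, 0.14, 0, 0, 0, 0.48, -0.02, 0.14, 0, 0, 0, 0.48, -0.02, 0.14, 0, 0, 0, 0.49, 0, 0.1, 0, 0, 0.1, 0.49, -0.01, 0.1, 0, 0, 0.2, 0.49, -0.01, 0.1, 0, 0, 0.1, 0.49, 0, 0.1, 0, 0, 0, 0.49, 0, 0.1, 0, 0, -0.1, 0.49, 0.01, 0.1, 0, 0, -0.2, 0.49, 0.02, 0.1, 0.1, 0, -0.3, 0.49, 0.02, 0.1, 0.1, 0, -0.4, 0.24, 0.02, 0.05, 0.1, 0, -0.2
-> sm 0.1394 (exit -0.3833)
```

>>> servo_tool(
  deltas=[0.25, -0.02, 0.08, 0, 0, 0, 0.5, -0.02, 0.14, 0, 0, 0, 0.5, -0.02, 0.14, 0, 0, 0, 0.5, -0.02, 0.14, 0, 0, 0, 0.5, -0.02, 0.14, 0, 0, 0, 0.5, 0, 0.1, 0, 0, 0.1, 0.5, 0, 0.1, 0, 0, 0.1, 0.5, 0, 0.1, 0, 0, 0, 0.5, 0, 0.1, 0, 0, 0, 0.5, 0, 0.1, 0, 0, 0, 0.5, 0.01, 0.1, 0, 0, -0.2, 0.5, 0.02, 0.1, 0, 0, -0.3, 0.5, 0.02, 0.1, 0.1, 0, -0.4, 0.25, 0.02, 0.05, 0, 0, -0.3],
)

```text
clock: 14.5
position: [0.5069, -0.1359, 0.0345]
ee_rot: [-0.039, 0.917, 0.386, 0.098]
contact_force: [-0.6, -1.8, 0.9]
width: 0.0002
```

```bash
python3 push.py 14 .005
```

```text
t 14.5 p [ 0.5069 -0.1359  0.0345] yaw 45.69 z [ 0.149  0.147 -0.978] F [-0.6  -1.79  0.9 ] M [-0.2   0.22 -0.01] w 0.0002 q [-0.55  0.32  1.95  0.28  0.84  0.04]
s 0.0875 n -0.0018 hdg 44.56 dyaw 1.12 Ft -1.68 Fn -0.86
sm 0.1465 lat err -0.0001 zerr 0.0009 rot err deg [-0.35  0.06  0.69] push F along -1.71 lat -0.80
14 rows: 0.24, 0.02, 0.07, 0.1, 0, -0.5, 0.49, 0.05, 0.12, 0.2, 0, -0.9, 0.49, 0.06, 0.12, 0.2, 0, -1, 0.48, 0.1, 0.12, 0.3, 0, -1.2, 0.48, 0.11, 0.12, 0.3, 0, -1.3, 0.49, 0.11, 0.1, 0.2, 0, -1.1, 0.49, 0.11, 0.1, 0.2, 0, -1.1, 0.49, 0.11, 0.1, 0.2, 0, -1.1, 0.49, 0.11, 0.1, 0.2, 0, -1.1, 0.49, 0.11, 0.1, 0.2, 0, -1.1, 0.49, 0.11, 0.1, 0.2, 0, -1.1, 0.49, 0.11, 0.1, 0.2, 0, -1.1, 0.49, 0.11, 0.1, 0.2, 0, -1.1, 0.24, 0.06, 0.05, 0.1, 0, -0.6
-> sm 0.2115 (exit -0.3112)
```

>>> servo_tool(
  deltas=[0.25, 0.02, 0.07, 0.1, 0, -0.5, 0.5, 0.05, 0.12, 0.2, 0, -0.9, 0.5, 0.06, 0.12, 0.2, 0, -1, 0.5, 0.1, 0.12, 0.3, 0, -1.2, 0.5, 0.1, 0.12, 0.3, 0, -1.2, 0.5, 0.1, 0.1, 0.2, 0, -1.1, 0.5, 0.1, 0.1, 0.2, 0, -1.1, 0.5, 0.1, 0.1, 0.2, 0, -1.1, 0.5, 0.1, 0.1, 0.2, 0, -1.1, 0.5, 0.1, 0.1, 0.2, 0, -1.1, 0.5, 0.1, 0.1, 0.2, 0, -1.1, 0.5, 0.1, 0.1, 0.2, 0, -1.1, 0.5, 0.1, 0.1, 0.2, 0, -1.1, 0.25, 0.06, 0.05, 0.1, 0, -0.6],
)

```text
clock: 15.9
position: [0.5614, -0.0864, 0.0342]
ee_rot: [-0.05, 0.855, 0.508, 0.092]
contact_force: [-1.2, -1.9, 1.4]
width: -0.0
```

```bash
python3 push.py 14 .005; python3 - <<'E'
from rig import eyes
import cv2
im,d=eyes.get_image('wrist'); cv2.imwrite('pics/w6.png',im[:,:,::-1])
E
```

```text
t 15.9 p [ 0.5614 -0.0864  0.0342] yaw 61.52 z [ 0.106  0.178 -0.978] F [-1.18 -1.94  1.38] M [-0.26  0.15  0.03] w -0.0 q [-0.42  0.39  1.83  0.26  0.91 -0.08]
s 0.1607 n -0.0051 hdg 48.71 dyaw 12.80 Ft -2.24 Fn -0.40
sm 0.2190 lat err 0.0004 zerr 0.0007 rot err deg [-0.59 -0.02  0.48] push F along -2.27 lat 0.13
14 rows: 0.24, 0.06, 0.07, 0.2, 0, -0.7, 0.49, 0.12, 0.12, 0.4, 0, -1.2, 0.49, 0.12, 0.12, 0.4, 0, -1.2, 0.48, 0.12, 0.12, 0.4, 0, -1.2, 0.48, 0.12, 0.12, 0.4, 0, -1.2, 0.49, 0.11, 0.1, 0.2, 0, -1.1, 0.49, 0.11, 0.1, 0.2, 0, -1.1, 0.49, 0.11, 0.1, 0.2, 0, -1.1, 0.49, 0.11, 0.1, 0.2, 0, -1.1, 0.49, 0.11, 0.1, 0.2, 0, -1.1, 0.49, 0.11, 0.1, 0.2, 0, -1.1, 0.49, 0.11, 0.1, 0.2, 0, -1.1, 0.49, 0.11, 0.1, 0.2, 0, -1.1, 0.24, 0.06, 0.05, 0.1, 0, -0.6
-> sm 0.2840 (exit -0.2387)
```

View pics/w6.png

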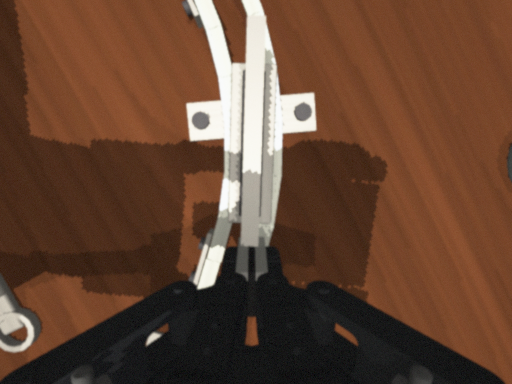

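>>> servo_tool(
  deltas=[0.25, 0.06, 0.07, 0.2, 0, -0.7, 0.5, 0.12, 0.12, 0.4, 0, -1.2, 0.5, 0.12, 0.12, 0.4, 0, -1.2, 0.5, 0.12, 0.12, 0.4, 0, -1.2, 0.5, 0.12, 0.12, 0.4, 0, -1.2, 0.5, 0.11, 0.1, 0.2, 0, -1.1, 0.5, 0.11, 0.1, 0.2, 0, -1.1, 0.5, 0.11, 0.1, 0.2, 0, -1.1, 0.5, 0.11, 0.1, 0.2, 0, -1.1, 0.5, 0.11, 0.1, 0.2, 0, -1.1, 0.5, 0.11, 0.1, 0.2, 0, -1.1, 0.5, 0.11, 0.1, 0.2, 0, -1.1, 0.5, 0.11, 0.1, 0.2, 0, -1.1, 0.25, 0.06, 0.05, 0.1, 0, -0.6],
)

```text
clock: 17.35
position: [0.6022, -0.0249, 0.0341]
ee_rot: [-0.064, 0.772, 0.626, 0.082]
contact_force: [0.9, -2.0, 0.6]
width: -0.0001
```

```bash
python3 push.py 14 .005
```

```text
t 17.35 p [ 0.6022 -0.0249  0.0341] yaw 78.1 z [ 0.046  0.202 -0.978] F [ 0.86 -1.96  0.65] M [-0.33  0.06 -0.03] w -0.0001 q [-0.29  0.45  1.72  0.25  1.   -0.22]
s 0.2332 n -0.0058 hdg 65.24 dyaw 12.86 Ft -1.42 Fn -1.60
sm 0.2914 lat err 0.0000 zerr 0.0007 rot err deg [-0.27 -0.05  0.48] push F along -1.75 lat -1.23
14 rows: 0.24, 0.06, 0.07, 0.2, 0, -0.7, 0.49, 0.11, 0.12, 0.3, 0, -1.2, 0.49, 0.11, 0.12, 0.3, 0, -1.2, 0.49, 0.11, 0.12, 0.3, 0, -1.2, 0.49, 0.11, 0.12, 0.3, 0, -1.2, 0.49, 0.11, 0.1, 0.2, 0, -1.1, 0.49, 0.11, 0.1, 0.2, 0, -1.1, 0.49, 0.11, 0.1, 0.2, 0, -1.1, 0.49, 0.11, 0.1, 0.2, 0, -1.1, 0.49, 0.11, 0.1, 0.2, 0, -1.1, 0.49, 0.11, 0.1, 0.2, 0, -1.1, 0.49, 0.11, 0.1, 0.2, 0, -1.1, 0.49, 0.11, 0.1, 0.2, 0, -1.1, 0.24, 0.06, 0.05, 0.1, 0, -0.6
-> sm 0.3564 (exit -0.1663)
```

>>> servo_tool(
  deltas=[0.25, 0.06, 0.07, 0.2, 0, -0.7, 0.5, 0.11, 0.12, 0.3, 0, -1.2, 0.5, 0.11, 0.12, 0.3, 0, -1.2, 0.5, 0.11, 0.12, 0.3, 0, -1.2, 0.5, 0.11, 0.12, 0.3, 0, -1.2, 0.5, 0.11, 0.1, 0.2, 0, -1.1, 0.5, 0.11, 0.1, 0.2, 0, -1.1, 0.5, 0.11, 0.1, 0.2, 0, -1.1, 0.5, 0.11, 0.1, 0.2, 0, -1.1, 0.5, 0.11, 0.1, 0.2, 0, -1.1, 0.5, 0.11, 0.1, 0.2, 0, -1.1, 0.5, 0.11, 0.1, 0.2, 0, -1.1, 0.5, 0.11, 0.1, 0.2, 0, -1.1, 0.25, 0.06, 0.05, 0.1, 0, -0.6],
)

```text
clock: 18.75
position: [0.6233, 0.046, 0.034]
ee_rot: [-0.075, 0.674, 0.732, 0.072]
contact_force: [-0.3, -1.8, 0.5]
width: -0.0004
```

```bash
python3 push.py 14 .005
```

```text
t 18.75 p [0.6233 0.046  0.034 ] yaw 94.72 z [-0.012  0.206 -0.978] F [-0.34 -1.81  0.51] M [-0.33 -0.03 -0.04] w -0.0004 q [-0.17  0.5   1.63  0.23  1.07 -0.36]
s 0.3058 n -0.0060 hdg 81.77 dyaw 12.95 Ft -1.84 Fn 0.08
sm 0.3639 lat err -0.0001 zerr 0.0006 rot err deg [-0.34 -0.08  0.31] push F along -1.77 lat 0.50
14 rows: 0.24, 0.05, 0.06, 0.2, 0, -0.6, 0.49, 0.11, 0.12, 0.3, 0, -1.2, 0.49, 0.11, 0.12, 0.3, 0, -1.2, 0.49, 0.11, 0.12, 0.3, 0, -1.2, 0.49, 0.11, 0.12, 0.3, 0, -1.2, 0.49, 0.11, 0.1, 0.2, 0, -1.1, 0.49, 0.11, 0.1, 0.2, 0, -1.1, 0.49, 0.11, 0.1, 0.2, 0, -1.1, 0.49, 0.11, 0.1, 0.2, 0, -1.1, 0.49, 0.11, 0.1, 0.2, 0, -1.1, 0.49, 0.11, 0.1, 0.2, 0, -1.1, 0.49, 0.11, 0.1, 0.2, 0, -1.1, 0.49, 0.11, 0.1, 0.2, 0, -1.1, 0.24, 0.06, 0.05, 0.1, 0, -0.6
-> sm 0.4289 (exit -0.0938)
```

>>> servo_tool(
  deltas=[0.25, 0.05, 0.06, 0.2, 0, -0.6, 0.5, 0.11, 0.12, 0.3, 0, -1.2, 0.5, 0.11, 0.12, 0.3, 0, -1.2, 0.5, 0.11, 0.12, 0.3, 0, -1.2, 0.5, 0.11, 0.12, 0.3, 0, -1.2, 0.5, 0.11, 0.1, 0.2, 0, -1.1, 0.5, 0.11, 0.1, 0.2, 0, -1.1, 0.5, 0.11, 0.1, 0.2, 0, -1.1, 0.5, 0.11, 0.1, 0.2, 0, -1.1, 0.5, 0.11, 0.1, 0.2, 0, -1.1, 0.5, 0.11, 0.1, 0.2, 0, -1.1, 0.5, 0.11, 0.1, 0.2, 0, -1.1, 0.5, 0.11, 0.1, 0.2, 0, -1.1, 0.25, 0.06, 0.05, 0.1, 0, -0.6],
)

```text
clock: 20.15
position: [0.6233, 0.1198, 0.0339]
ee_rot: [-0.084, 0.562, 0.821, 0.061]
contact_force: [0.8, -2.4, 1.6]
width: 0.0
```

```bash
python3 push.py 14 .005; python3 - <<'E'
from rig import eyes
import cv2,numpy as np
for n in('wrist','top'):
    c=eyes.get_calibration(n); im,d=eyes.get_image(n)
    cv2.imwrite(f'pics/{n}7.png',im[:,:,::-1]); np.savez(f'{n}7.npz',im=im,d=d,**{k:np.array(v) for k,v in c.items()})
E
```

```text
t 20.15 p [0.6233 0.1198 0.0339] yaw 111.23 z [-0.069  0.194 -0.979] F [ 0.76 -2.44  1.58] M [-0.3  -0.13  0.  ] w 0.0 q [-0.04  0.53  1.58  0.21  1.13 -0.51]
s 0.3781 n -0.0060 hdg 98.38 dyaw 12.85 Ft -2.52 Fn -0.39
sm 0.4363 lat err -0.0001 zerr 0.0005 rot err deg [-0.41 -0.14  0.4 ] push F along -2.55 lat 0.19
14 rows: 0.24, 0.05, 0.06, 0.2, 0, -0.6, 0.49, 0.11, 0.11, 0.3, 0, -1.2, 0.49, 0.11, 0.11, 0.3, 0, -1.2, 0.49, 0.11, 0.11, 0.3, 0, -1.2, 0.49, 0.11, 0.11, 0.3, 0, -1.2, 0.49, 0.11, 0.1, 0.2, 0, -1.1, 0.49, 0.11, 0.1, 0.2, 0, -1.1, 0.49, 0.11, 0.1, 0.2, 0, -1.1, 0.49, 0.11, 0.1, 0.2, 0, -1.1, 0.49, 0.11, 0.1, 0.2, 0, -1.1, 0.49, 0.11, 0.1, 0.2, 0, -1.1, 0.49, 0.11, 0.1, 0.2, 0, -1.1, 0.49, 0.11, 0.1, 0.2, 0, -1.1, 0.24, 0.05, 0.05, 0.1, 0, -0.5
-> sm 0.5013 (exit -0.0214)
```

View pics/wrist7.png

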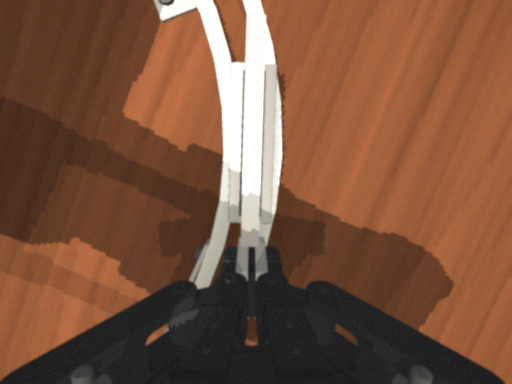

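View pics/top7.png

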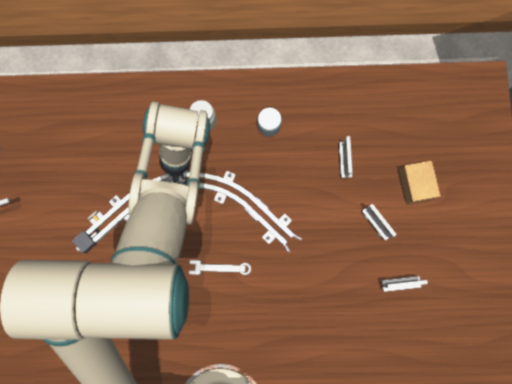

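```bash
python3 - <<'E'
from st import *
from h import *
im,d,K,R,t=load('wrist7.npz'); W=cloud(d,K,R,t)
p=np.array([.6233,.1198]); y=np.radians(111.23);e=np.array([np.cos(y),np.sin(y)]);n=np.array([-e[1],e[0]])
s=(W[...,:2]-p)@e;w=(W[...,:2]-p)@n;z=W[...,2]
k=(z>.079)&(z<.09)&(abs(w)<.015)&(s>-.03)&(s<.16); print('fin',k.sum(),np.percentile(s[k],[0.5,2,50,98,99.5]).round(4),np.percentile(w[k],[2,50,98]).round(4),np.median(z[k]))
for a in np.arange(0.0,.125,.01):
    kk=k&(abs(s-a)<.002); print(round(a,3),kk.sum(), w[kk].mean().round(4) if kk.any() else None,end=';')
k=(z>.022)&(z<.034)&(abs(w)<.016)&(abs(w)>.007)&(s>-.03)&(s<.16); print('\nplate',k.sum(),np.percentile(s[k],[1,5,95,99,99.7]).round(4))
E
```

```text
fin 4929 [-0.005  -0.0044  0.0487  0.1022  0.1038] [-0.0105 -0.0011  0.0096] 0.08416842835359262
0.0 345 -0.0004;0.01 153 0.0004;0.02 156 0.0001;0.03 160 -0.0001;0.04 161 -0.0005;0.05 161 -0.001;0.06 178 -0.0012;0.07 172 -0.0015;0.08 173 -0.0018;0.09 184 -0.0021;0.1 195 -0.0026;0.11 0 None;0.12 0 None;
plate 3349 [0.0058 0.0097 0.0984 0.1026 0.1035]
```

```bash
sed -i 's/G=0.009/G=0.0045/' push.py; python3 push.py 14 .005
```

```text
t 20.25 p [0.623  0.12   0.0338] yaw 111.17 z [-0.069  0.194 -0.978] F [ 0.17 -0.71 -0.5 ] M [-0.15 -0.02  0.07] w 0.0004 q [-0.04  0.53  1.58  0.21  1.13 -0.51]
s 0.3784 n -0.0058 hdg 98.38 dyaw 12.80 Ft -0.73 Fn -0.06
sm 0.4321 lat err -0.0006 zerr 0.0005 rot err deg [-0.2 -0.1 -0.5] push F along -0.73 lat 0.10
14 rows: 0.24, 0.04, 0.06, 0.2, 0, -0.5, 0.49, 0.1, 0.11, 0.3, 0, -1, 0.49, 0.09, 0.11, 0.3, 0, -1, 0.49, 0.09, 0.11, 0.3, 0, -1, 0.49, 0.09, 0.11, 0.3, 0, -1, 0.49, 0.1, 0.1, 0.2, 0, -1.1, 0.49, 0.1, 0.1, 0.2, 0, -1.1, 0.49, 0.1, 0.1, 0.2, 0, -1.1, 0.49, 0.1, 0.1, 0.2, 0, -1.1, 0.49, 0.1, 0.1, 0.2, 0, -1.1, 0.49, 0.1, 0.1, 0.2, 0, -1.1, 0.49, 0.1, 0.1, 0.2, 0, -1.1, 0.49, 0.1, 0.1, 0.2, 0, -1.1, 0.24, 0.05, 0.05, 0.1, 0, -0.5
-> sm 0.4971 (exit -0.0256)
```

>>> servo_tool(
  deltas=[0.25, 0.04, 0.06, 0.2, 0, -0.5, 0.5, 0.1, 0.11, 0.3, 0, -1, 0.5, 0.1, 0.11, 0.3, 0, -1, 0.5, 0.1, 0.11, 0.3, 0, -1, 0.5, 0.1, 0.11, 0.3, 0, -1.1, 0.5, 0.1, 0.1, 0.2, 0, -1.1, 0.5, 0.1, 0.1, 0.2, 0, -1.1, 0.5, 0.1, 0.1, 0.2, 0, -1.1, 0.5, 0.1, 0.1, 0.2, 0, -1.1, 0.5, 0.1, 0.1, 0.2, 0, -1.1, 0.5, 0.1, 0.1, 0.2, 0, -1.1, 0.5, 0.1, 0.1, 0.2, 0, -1.1, 0.5, 0.1, 0.1, 0.2, 0, -1.1, 0.25, 0.05, 0.05, 0.1, 0, -0.5],
)

```text
clock: 21.65
position: [0.6016, 0.1895, 0.0338]
ee_rot: [-0.092, 0.447, 0.889, 0.047]
contact_force: [0.9, -1.1, 0.4]
width: -0.0002
```

```bash
python3 push.py 12 .005
```

```text
t 21.65 p [0.6016 0.1895 0.0338] yaw 126.61 z [-0.121  0.166 -0.979] F [ 0.9  -1.1   0.37] M [-0.34 -0.11 -0.05] w -0.0002 q [ 0.08  0.54  1.56  0.19  1.16 -0.64]
s 0.4498 n -0.0050 hdg 114.68 dyaw 11.93 Ft -1.37 Fn -0.36
sm 0.5036 lat err -0.0002 zerr 0.0005 rot err deg [-0.17 -0.14  0.23] push F along -1.42 lat -0.07
12 rows: 0.24, 0.04, 0.06, 0.1, 0, -0.5, 0.49, 0.08, 0.11, 0.2, 0, -0.9, 0.49, 0.08, 0.11, 0.2, 0, -0.8, 0.49, 0.07, 0.11, 0.2, 0, -0.7, 0.49, 0.06, 0.11, 0.2, 0, -0.6, 0.49, 0.06, 0.1, 0.1, 0, -0.4, 0.49, 0.05, 0.1, 0.1, 0, -0.4, 0.49, 0.04, 0.1, 0.1, 0, -0.3, 0.49, 0.02, 0.1, 0, 0, -0.2, 0.49, 0.01, 0.1, 0, 0, -0.1, 0.49, 0, 0.1, 0, 0, 0, 0.24, 0, 0.05, 0, 0, 0
-> sm 0.5586 (exit 0.0359)
```

>>> servo_tool(
  deltas=[0.25, 0.04, 0.06, 0.1, 0, -0.5, 0.5, 0.08, 0.11, 0.2, 0, -0.9, 0.5, 0.08, 0.11, 0.2, 0, -0.8, 0.5, 0.07, 0.11, 0.2, 0, -0.7, 0.5, 0.06, 0.11, 0.1, 0, -0.5, 0.5, 0.05, 0.1, 0.1, 0, -0.4, 0.5, 0.04, 0.1, 0.1, 0, -0.3, 0.5, 0.03, 0.1, 0, 0, -0.2, 0.5, 0.02, 0.1, 0, 0, -0.2, 0.5, 0.01, 0.1, 0, 0, -0.1, 0.4, 0, 0.08, 0, 0, 0, 0.2, 0, 0.04, 0, 0, 0],
)

```text
clock: 22.85
position: [0.567, 0.2386, 0.0338]
ee_rot: [-0.094, 0.407, 0.908, 0.043]
contact_force: [0.9, -1.6, 0.7]
width: 0.0001
```

```bash
python3 push.py 6 .003; cat > gm.py <<'E'
# where the trolley's front is ahead of the TCP, seen by the wrist camera
from st import *
from h import *
from rig import eyes
import sys
tag=sys.argv[1]
p,R_,s_=state(); c=eyes.get_calibration('wrist'); im,d=eyes.get_image('wrist')
cv2.imwrite(f'pics/wr{tag}.png',im[:,:,::-1]); np.savez(f'wr{tag}.npz',im=im,d=d,**{k:np.array(v) for k,v in c.items()})
_,_,K,R,t=load(f'wr{tag}.npz'); W=cloud(d,K,R,t)
e=np.array([np.cos(HX),np.sin(HX)]);n=np.array([-e[1],e[0]])
s=(W[...,:2]-X0)@e;w=(W[...,:2]-X0)@n;z=W[...,2]
k=(z>.079)&(z<.09)&(abs(w)<.015)&(s>-.09)&(s<.18)
k2=(z>.022)&(z<.034)&(abs(w)<.016)&(abs(w)>.007)&(s>-.09)&(s<.135)
print('TCP along exit %.4f off %.4f'%((p[:2]-X0)@e,(p[:2]-X0)@n),'fin s pct',np.percentile(s[k],[.5,50,98,99.5]).round(4),'plate',np.percentile(s[k2],[1,98,99.5]).round(4))
E
python3 gm.py 8
```

```text
t 22.85 p [0.567  0.2386 0.0338] yaw 131.76 z [-0.136  0.154 -0.979] F [ 0.89 -1.65  0.75] M [-0.25 -0.16 -0.03] w 0.0001 q [ 0.17  0.52  1.59  0.19  1.15 -0.65]
s 0.5092 n -0.0011 hdg 128.22 dyaw 3.54 Ft -1.85 Fn 0.32
sm 0.5636 lat err -0.0000 zerr 0.0005 rot err deg [-0.   -0.13 -0.32] push F along -1.83 lat 0.42
6 rows: 0.14, 0, 0.04, 0, 0, 0.1, 0.29, 0, 0.07, 0, 0, 0.1, 0.29, 0, 0.07, 0, 0, 0.1, 0.29, 0, 0.07, 0, 0, 0.1, 0.29, 0, 0.07, 0, 0, 0.1, 0.15, 0, 0.03, 0, 0, 0
-> sm 0.5786 (exit 0.0559)
TCP along exit -0.0136 off -0.0008 fin s pct [-0.0188  0.0348  0.0884  0.0899] plate [-0.0083  0.0878  0.0895]
```

View pics/wr8.png

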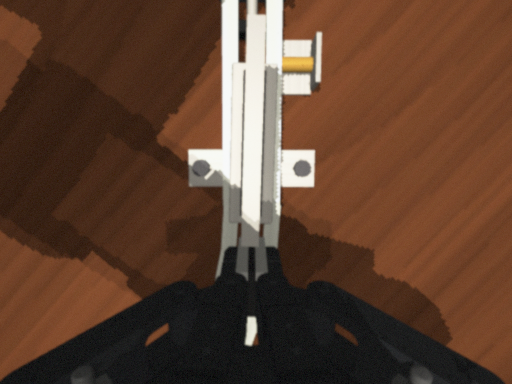

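>>> servo_tool(
  deltas=[0.15, 0, 0.04, 0, 0, 0.1, 0.3, 0, 0.07, 0, 0, 0.1, 0.3, 0, 0.07, 0, 0, 0.1, 0.3, 0, 0.07, 0, 0, 0, 0.2, 0, 0.05, 0, 0, 0, 0.1, 0, 0.03, 0, 0, 0],
)

```text
clock: 23.5
position: [0.5585, 0.2491, 0.0339]
ee_rot: [-0.093, 0.409, 0.907, 0.043]
contact_force: [1.3, -2.8, 0.8]
width: 0.0003
```

```bash
python3 push.py 6 .002; python3 gm.py 9
```

```text
t 23.5 p [0.5585 0.2491 0.0339] yaw 131.43 z [-0.133  0.154 -0.979] F [ 1.26 -2.79  0.78] M [-0.31 -0.27 -0.02] w 0.0003 q [ 0.19  0.51  1.61  0.2   1.13 -0.62]
s 0.5226 n -0.0014 hdg 131.44 dyaw -0.01 Ft -2.93 Fn 0.90
sm 0.5771 lat err -0.0004 zerr 0.0005 rot err deg [-0.11 -0.27  0.01] push F along -2.93 lat 0.90
6 rows: 0.1, -0.01, 0.03, 0, 0.1, 0, 0.19, -0.01, 0.05, 0, 0.1, 0, 0.19, -0.01, 0.05, 0, 0.1, 0, 0.19, -0.01, 0.05, 0, 0.1, 0, 0.19, -0.01, 0.05, 0, 0.1, 0, 0.1, 0, 0.02, 0, 0, 0
-> sm 0.5871 (exit 0.0644)
TCP along exit -0.0001 off -0.0014 fin s pct [-0.0052  0.0484  0.1018  0.1034] plate [0.0049 0.1015 0.1029]
```

>>> servo_tool(
  deltas=[0.15, 0, 0.04, 0, 0, 0, 0.2, -0.01, 0.05, 0, 0.1, 0, 0.2, -0.01, 0.05, 0, 0.1, 0, 0.2, 0, 0.05, 0, 0.1, 0, 0.1, 0, 0.03, 0, 0, 0],
)

```text
clock: 24.05
position: [0.5592, 0.2531, 0.0353]
ee_rot: [-0.088, 0.409, 0.907, 0.045]
contact_force: [2.0, -2.9, 2.1]
width: 0.0
```

```bash
python3 push.py 6 .002; python3 gm.py 10
```

```text
t 24.05 p [0.5592 0.2531 0.0353] yaw 131.51 z [-0.123  0.154 -0.98 ] F [ 1.96 -2.89  2.11] M [-0.57 -0.43  0.05] w 0.0 q [ 0.2   0.51  1.61  0.2   1.12 -0.62]
s 0.5251 n -0.0045 hdg 131.44 dyaw 0.07 Ft -3.46 Fn 0.45
sm 0.5796 lat err -0.0023 zerr 0.0014 rot err deg [-0.56 -0.64 -0.07] push F along -3.46 lat 0.45
6 rows: 0.09, -0.05, 0.05, 0.1, 0.1, 0, 0.19, -0.05, 0.07, 0.1, 0.1, 0, 0.19, -0.05, 0.07, 0.1, 0.1, 0, 0.19, -0.05, 0.07, 0.1, 0.1, 0, 0.19, -0.05, 0.07, 0.1, 0.1, 0, 0.1, 0, 0.02, 0, 0, 0
-> sm 0.5896 (exit 0.0669)
TCP along exit 0.0024 off -0.0045 fin s pct [-0.0019  0.0522  0.1049  0.1063] plate [0.0074 0.1032 0.1048]
```

>>> servo_tool(
  deltas=[0.2, -0.06, 0.08, 0.1, 0.1, 0, 0.3, -0.06, 0.1, 0.1, 0.1, 0, 0.35, -0.06, 0.1, 0.1, 0.1, 0, 0.35, -0.06, 0.1, 0, 0.1, 0],
)

```text
clock: 24.5
position: [0.5573, 0.2576, 0.0362]
ee_rot: [-0.084, 0.409, 0.908, 0.046]
contact_force: [4.5, -6.3, 4.6]
width: -0.0002
```

```bash
python3 push.py 6 .002; python3 gm.py 11
```

```text
t 24.5 p [0.5573 0.2576 0.0362] yaw 131.61 z [-0.115  0.151 -0.982] F [ 4.49 -6.28  4.59] M [-0.91 -0.76  0.03] w -0.0002 q [ 0.21  0.5   1.62  0.19  1.12 -0.61]
s 0.5298 n -0.0061 hdg 131.44 dyaw 0.18 Ft -7.68 Fn 0.79
sm 0.5843 lat err -0.0032 zerr 0.0019 rot err deg [-0.78 -1.08 -0.18] push F along -7.68 lat 0.79
6 rows: 0.09, -0.07, 0.06, 0.2, 0.2, 0, 0.19, -0.07, 0.08, 0.2, 0.2, 0, 0.19, -0.07, 0.08, 0.2, 0.2, 0, 0.19, -0.07, 0.08, 0.2, 0.2, 0, 0.19, -0.07, 0.08, 0.2, 0.2, 0, 0.1, 0, 0.02, 0, 0, 0
-> sm 0.5943 (exit 0.0716)
TCP along exit 0.0071 off -0.0061 fin s pct [0.0033 0.0576 0.1097 0.1112] plate [0.0125 0.1078 0.1093]
```

View pics/wr11.png

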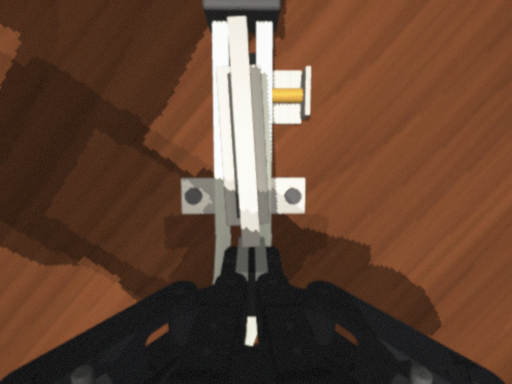

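```bash
cat > tilt.py <<'E'
from st import *
from h import *
import sys
for tag in sys.argv[1:]:
    _,d,K,R,t=load(f'wr{tag}.npz'); W=cloud(d,K,R,t)
    e=np.array([np.cos(HX),np.sin(HX)]);n=np.array([-e[1],e[0]])
    s=(W[...,:2]-X0)@e;w=(W[...,:2]-X0)@n;z=W[...,2]
    f=np.percentile(s[(z>.079)&(z<.09)&(abs(w)<.015)],99.5)
    for a in (f-.01,f-.03,f-.05,f-.07,f-.085):
        k=(z>.078)&(z<.092)&(abs(w)<.02)&(abs(s-a)<.004); k2=(z>.024)&(z<.034)&(abs(w)<.021)&(abs(s-a)<.004)&(abs(w-np.median(w[k]))>.006)
        print(tag,'s %.3f fin w %.4f [%.4f %.4f] z %.4f | plate w %.4f..%.4f z %.4f'%(a,w[k].mean(),*np.percentile(w[k],[3,97]),z[k].mean(),*np.percentile(w[k2],[2,98]),z[k2].mean()))
E
python3 tilt.py 8 11
```

```text
8 s 0.080 fin w -0.0027 [-0.0063 0.0010] z 0.0841 | plate w -0.0162..0.0111 z 0.0282
8 s 0.060 fin w -0.0022 [-0.0059 0.0016] z 0.0842 | plate w -0.0157..0.0117 z 0.0283
8 s 0.040 fin w -0.0016 [-0.0053 0.0022] z 0.0842 | plate w -0.0153..0.0117 z 0.0283
8 s 0.020 fin w -0.0012 [-0.0049 0.0026] z 0.0841 | plate w -0.0150..0.0124 z 0.0284
8 s 0.005 fin w -0.0008 [-0.0046 0.0030] z 0.0842 | plate w -0.0145..0.0125 z 0.0283
11 s 0.101 fin w -0.0003 [-0.0041 0.0035] z 0.0838 | plate w -0.0128..0.0147 z 0.0280
11 s 0.081 fin w -0.0015 [-0.0054 0.0024] z 0.0844 | plate w -0.0138..0.0134 z 0.0287
11 s 0.061 fin w -0.0028 [-0.0067 0.0009] z 0.0850 | plate w -0.0149..0.0123 z 0.0294
11 s 0.041 fin w -0.0040 [-0.0076 -0.0004] z 0.0858 | plate w -0.0161..0.0112 z 0.0300
11 s 0.026 fin w -0.0049 [-0.0085 -0.0013] z 0.0862 | plate w -0.0175..0.0101 z 0.0304
```

```bash
cat > ex.py <<'E'
from st import *
import sys
def tgt(s,off,z,tilt=12):
    e=np.array([np.cos(HX),np.sin(HX)]);n=np.array([-e[1],e[0]])
    return np.r_[X0+s*e+off*n,z],tool(np.degrees(HX),tilt)
s,off,z,N=[float(x) for x in sys.argv[1:5]]; tilt=float(sys.argv[5]) if len(sys.argv)>5 else 12
plan(*tgt(s,off,z,tilt),int(N),True)
E
python3 ex.py -.002 -.002 .029 5
```

```text
t 24.55 p [0.557  0.258  0.0364] yaw 131.62 z [-0.115  0.152 -0.982] F [ 4.47 -5.4   4.9 ] M [-0.73 -0.64  0.01] w -0.0003 q [ 0.21  0.5   1.62  0.19  1.12 -0.61]
5 rows: -0.1, -0.04, 0.05, 0.1, 0.1, 0, -0.27, -0.1, 0.13, 0.2, 0.3, 0, -0.33, -0.13, 0.16, 0.2, 0.3, 0.1, -0.27, -0.1, 0.13, 0.2, 0.3, 0, -0.1, -0.04, 0.05, 0.1, 0.1, 0
```

>>> servo_tool(
  deltas=[-0.2, 0, 0, 0, 0, 0, -0.3, -0.1, 0.15, 0.2, 0.3, 0, -0.3, -0.15, 0.2, 0.2, 0.3, 0, -0.2, -0.1, 0.15, 0.2, 0.3, 0, -0.1, 0, 0.05, 0.1, 0.1, 0],
)

```text
clock: 25.05
position: [0.5557, 0.2498, 0.0267]
ee_rot: [-0.101, 0.408, 0.907, 0.043]
contact_force: [-0.3, 0.7, 0.8]
width: -0.0001
```

```bash
python3 gm.py 12; python3 tilt.py 12; python3 ex.py .004 -.002 .029 3
```

```text
TCP along exit 0.0023 off 0.0002 fin s pct [-0.0207  0.0524  0.1063  0.1079] plate [0.0117 0.1076 0.1089]
12 s 0.098 fin w -0.0002 [-0.0039 0.0035] z 0.0842 | plate w -0.0130..0.0144 z 0.0285
12 s 0.078 fin w -0.0012 [-0.0049 0.0026] z 0.0842 | plate w -0.0138..0.0133 z 0.0284
12 s 0.058 fin w -0.0023 [-0.0061 0.0014] z 0.0842 | plate w -0.0152..0.0122 z 0.0284
12 s 0.038 fin w -0.0033 [-0.0071 0.0005] z 0.0842 | plate w -0.0159..0.0116 z 0.0285
12 s 0.023 fin w -0.0041 [-0.0080 -0.0004] z 0.0842 | plate w -0.0167..0.0105 z 0.0285
t 25.1 p [0.5559 0.2498 0.0265] yaw 131.54 z [-0.148  0.159 -0.976] F [-0.11 -0.62 -1.2 ] M [-0.04 -0.1  -0.04] w -0.0001 q [ 0.19  0.52  1.61  0.2   1.13 -0.64]
3 rows: 0.06, 0.05, -0.05, -0.1, -0.1, 0, 0.12, 0.11, -0.1, -0.2, -0.3, 0, 0.06, 0.05, -0.05, -0.1, -0.1, 0
```

>>> servo_tool(
  deltas=[0.15, 0.1, -0.02, -0.1, 0, 0, 0.3, 0.05, 0.07, 0, 0, 0, 0.4, 0, 0.1, 0, 0, 0, 0.4, 0, 0.1, 0, 0, 0],
)

```text
clock: 25.5
position: [0.5537, 0.258, 0.0276]
ee_rot: [-0.095, 0.408, 0.907, 0.044]
contact_force: [3.3, -5.0, 1.2]
width: 0.0002
```

```bash
python3 rep.py 2>/dev/null; python3 st.py; python3 gm.py 13; python3 tilt.py 13
```

```text
t 25.5 p [0.5537 0.258  0.0276] yaw 131.62 z [-0.136  0.156 -0.978] F [ 3.26 -5.01  1.24] M [-0.74 -0.59  0.01] w 0.0002 q [ 0.2   0.51  1.62  0.2   1.12 -0.62]
s 0.5325 n -0.0036 hdg 131.44 dyaw 0.18 Ft -5.92 Fn 0.87
TCP along exit 0.0098 off -0.0036 fin s pct [-0.0125  0.0585  0.1118  0.1134] plate [0.016  0.1109 0.1121]
13 s 0.103 fin w -0.0024 [-0.0061 0.0016] z 0.0840 | plate w -0.0133..0.0141 z 0.0288
13 s 0.083 fin w -0.0035 [-0.0074 0.0003] z 0.0843 | plate w -0.0146..0.0130 z 0.0290
13 s 0.063 fin w -0.0048 [-0.0088 -0.0009] z 0.0845 | plate w -0.0154..0.0119 z 0.0293
13 s 0.043 fin w -0.0060 [-0.0097 -0.0021] z 0.0847 | plate w -0.0168..0.0102 z 0.0294
13 s 0.028 fin w -0.0069 [-0.0107 -0.0030] z 0.0849 | plate w -0.0176..0.0096 z 0.0297
```

>>> servo_tool(
  deltas=[0.4, 0, 0.1, 0, 0.1, 0, 0.4, 0, 0.1, 0, 0.1, 0],
)

```text
clock: 25.75
position: [0.5525, 0.263, 0.0291]
ee_rot: [-0.091, 0.407, 0.908, 0.045]
contact_force: [3.3, -3.0, 1.5]
width: -0.0
```

```bash
python3 st.py; python3 gm.py 14; python3 tilt.py 14
```

```text
t 25.75 p [0.5525 0.263  0.0291] yaw 131.74 z [-0.128  0.156 -0.979] F [ 3.31 -2.96  1.49] M [-0.67 -0.54 -0.03] w -0.0 q [ 0.21  0.51  1.62  0.2   1.11 -0.61]
s 0.5370 n -0.0060 hdg 131.44 dyaw 0.30 Ft -4.41 Fn -0.52
TCP along exit 0.0143 off -0.0060 fin s pct [-0.0075  0.0646  0.1168  0.1184] plate [0.0212 0.115  0.1159]
14 s 0.108 fin w -0.0053 [-0.0094 -0.0014] z 0.0838 | plate w -0.0139..0.0135 z 0.0296
14 s 0.088 fin w -0.0065 [-0.0107 -0.0024] z 0.0844 | plate w -0.0152..0.0120 z 0.0301
14 s 0.068 fin w -0.0078 [-0.0117 -0.0037] z 0.0849 | plate w -0.0166..0.0108 z 0.0306
14 s 0.048 fin w -0.0090 [-0.0131 -0.0050] z 0.0854 | plate w -0.0179..0.0097 z 0.0311
14 s 0.033 fin w -0.0099 [-0.0140 -0.0059] z 0.0857 | plate w -0.0188..0.0085 z 0.0314
```

>>> servo_tool(
  deltas=[-0.3, 0, 0, 0, 0, 0, -0.3, -0.1, 0.05, 0.1, 0.2, 0.1, -0.1, -0.1, 0.05, 0.1, 0.2, 0.1],
)

```text
clock: 26.1
position: [0.5533, 0.2583, 0.0269]
ee_rot: [-0.097, 0.408, 0.907, 0.045]
contact_force: [0.5, 0.1, -0.1]
width: 0.0001
```

```bash
python3 st.py; python3 gm.py 15; python3 tilt.py 15; python3 ex.py .014 -.003 .028 3
```

```text
t 26.1 p [0.5533 0.2583 0.0269] yaw 131.56 z [-0.139  0.161 -0.977] F [ 0.47  0.09 -0.06] M [-0.07 -0.07  0.03] w 0.0001 q [ 0.2   0.52  1.62  0.21  1.12 -0.62]
s 0.5329 n -0.0036 hdg 131.44 dyaw 0.12 Ft -0.25 Fn -0.41
TCP along exit 0.0102 off -0.0036 fin s pct [-0.0124  0.0617  0.1142  0.1159] plate [0.021  0.1153 0.1162]
15 s 0.106 fin w -0.0056 [-0.0098 -0.0017] z 0.0843 | plate w 0.0031..0.0133 z 0.0304
15 s 0.086 fin w -0.0069 [-0.0111 -0.0029] z 0.0842 | plate w 0.0020..0.0122 z 0.0302
15 s 0.066 fin w -0.0081 [-0.0121 -0.0042] z 0.0841 | plate w 0.0009..0.0106 z 0.0301
15 s 0.046 fin w -0.0093 [-0.0134 -0.0051] z 0.0840 | plate w -0.0006..0.0095 z 0.0301
15 s 0.031 fin w -0.0101 [-0.0141 -0.0060] z 0.0839 | plate w -0.0015..0.0087 z 0.0300
t 26.15 p [0.5533 0.258  0.0267] yaw 131.54 z [-0.14   0.161 -0.977] F [-0.08  0.33 -0.21] M [-0.08 -0.1   0.02] w 0.0 q [ 0.2   0.52  1.62  0.21  1.12 -0.62]
3 rows: 0.1, -0.01, -0.01, 0, -0.1, 0, 0.21, -0.02, -0.02, 0.1, -0.2, 0.1, 0.1, -0.01, -0.01, 0, -0.1, 0
```

View pics/wr15.png

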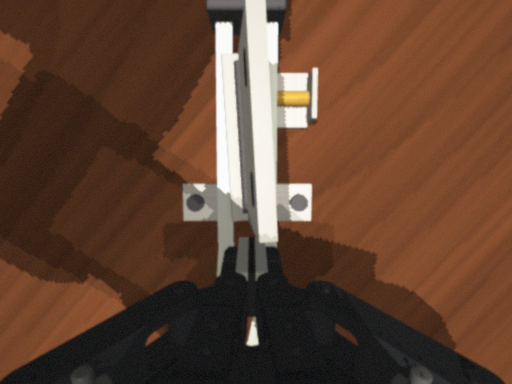

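>>> servo_tool(
  deltas=[0.3, -0.02, 0.05, 0, 0, 0, 0.4, -0.05, 0.1, 0.1, 0, 0.1, 0.4, -0.05, 0.12, 0.1, 0.1, 0],
)

```text
clock: 26.45
position: [0.5474, 0.2644, 0.0265]
ee_rot: [-0.096, 0.409, 0.906, 0.044]
contact_force: [4.2, -4.2, 3.4]
width: 0.0001
```

```bash
python3 st.py; python3 gm.py 16; python3 tilt.py 16
```

```text
t 26.45 p [0.5474 0.2644 0.0265] yaw 131.42 z [-0.138  0.158 -0.978] F [ 4.2  -4.2   3.37] M [-0.62 -0.56  0.03] w 0.0001 q [ 0.22  0.51  1.63  0.21  1.11 -0.61]
s 0.5414 n -0.0031 hdg 131.44 dyaw -0.02 Ft -5.93 Fn -0.37
TCP along exit 0.0187 off -0.0031 fin s pct [-0.0037  0.0672  0.1202  0.1219] plate [0.027  0.1196 0.1205]
16 s 0.112 fin w -0.0059 [-0.0100 -0.0019] z 0.0841 | plate w 0.0033..0.0134 z 0.0302
16 s 0.092 fin w -0.0071 [-0.0113 -0.0032] z 0.0840 | plate w 0.0017..0.0120 z 0.0303
16 s 0.072 fin w -0.0083 [-0.0123 -0.0044] z 0.0840 | plate w 0.0006..0.0109 z 0.0303
16 s 0.052 fin w -0.0096 [-0.0137 -0.0057] z 0.0841 | plate w -0.0005..0.0098 z 0.0302
16 s 0.037 fin w -0.0105 [-0.0146 -0.0065] z 0.0841 | plate w -0.0017..0.0087 z 0.0303
```

>>> servo_tool(
  deltas=[0.4, -0.03, 0.1, 0, 0, 0, 0.4, -0.03, 0.1, 0, 0, 0],
)

```text
clock: 26.7
position: [0.5437, 0.2698, 0.0272]
ee_rot: [-0.093, 0.409, 0.907, 0.044]
contact_force: [3.5, -3.0, 1.9]
width: 0.0003
```

```bash
python3 st.py; python3 gm.py 17; python3 tilt.py 17
```

```text
t 26.7 p [0.5437 0.2698 0.0272] yaw 131.47 z [-0.133  0.157 -0.979] F [ 3.51 -2.98  1.95] M [-0.6  -0.47  0.03] w 0.0003 q [ 0.23  0.51  1.64  0.21  1.1  -0.6 ]
s 0.5479 n -0.0039 hdg 131.44 dyaw 0.04 Ft -4.56 Fn -0.66
TCP along exit 0.0252 off -0.0039 fin s pct [0.0031 0.0756 0.1272 0.1288] plate [0.0341 0.1264 0.1271]
17 s 0.119 fin w -0.0071 [-0.0111 -0.0030] z 0.0839 | plate w 0.0026..0.0128 z 0.0304
17 s 0.099 fin w -0.0082 [-0.0124 -0.0042] z 0.0841 | plate w 0.0015..0.0117 z 0.0305
17 s 0.079 fin w -0.0094 [-0.0137 -0.0054] z 0.0842 | plate w 0.0004..0.0107 z 0.0306
17 s 0.059 fin w -0.0106 [-0.0147 -0.0064] z 0.0843 | plate w -0.0007..0.0091 z 0.0307
17 s 0.044 fin w -0.0115 [-0.0157 -0.0076] z 0.0845 | plate w -0.0019..0.0085 z 0.0308
```

View pics/wr17.png

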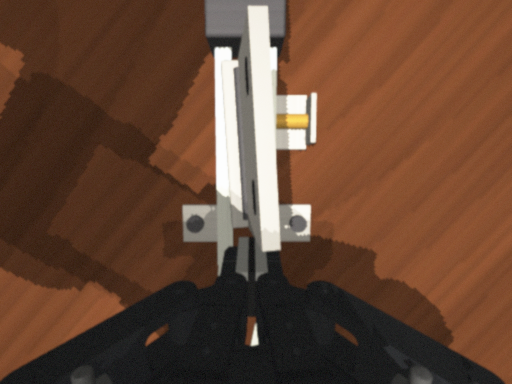

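>>> servo_tool(
  deltas=[0.35, -0.05, 0.1, 0, 0, 0, 0.1, 0, 0.05, 0, 0, 0],
)

```text
clock: 26.95
position: [0.5397, 0.2736, 0.0269]
ee_rot: [-0.093, 0.409, 0.907, 0.045]
contact_force: [2.4, -2.6, 1.9]
width: 0.0002
```

```bash
python3 st.py; python3 gm.py 18; python3 tilt.py 18
```

```text
t 26.95 p [0.5397 0.2736 0.0269] yaw 131.5 z [-0.133  0.157 -0.979] F [ 2.38 -2.63  1.93] M [-0.56 -0.37 -0.05] w 0.0002 q [ 0.23  0.5   1.64  0.21  1.1  -0.59]
s 0.5534 n -0.0035 hdg 131.44 dyaw 0.07 Ft -3.54 Fn -0.04
TCP along exit 0.0307 off -0.0035 fin s pct [0.0084 0.0799 0.1328 0.1343] plate [0.038  0.1319 0.1331]
18 s 0.124 fin w -0.0063 [-0.0105 -0.0024] z 0.0840 | plate w 0.0031..0.0132 z 0.0303
18 s 0.104 fin w -0.0075 [-0.0115 -0.0032] z 0.0841 | plate w 0.0015..0.0117 z 0.0303
18 s 0.084 fin w -0.0087 [-0.0128 -0.0045] z 0.0842 | plate w 0.0003..0.0106 z 0.0304
18 s 0.064 fin w -0.0098 [-0.0141 -0.0058] z 0.0843 | plate w -0.0008..0.0095 z 0.0305
18 s 0.049 fin w -0.0108 [-0.0148 -0.0067] z 0.0844 | plate w -0.0014..0.0085 z 0.0306
```

>>> servo_tool(
  deltas=[-0.2, 0, -0.04, 0, 0, 0, -0.3, 0, -0.06, 0, 0, 0, -0.4, 0, -0.1, 0, 0, 0, -0.5, 0, -0.1, 0, 0, 0, -0.3, 0, -0.1, 0, 0, 0],
)

```text
clock: 27.5
position: [0.5468, 0.2617, 0.0257]
ee_rot: [-0.099, 0.409, 0.906, 0.043]
contact_force: [0.1, -0.6, -0.2]
width: -0.0002
```

```bash
python3 st.py; python3 gm.py 19; python3 tilt.py 19
```

```text
t 27.5 p [0.5468 0.2617 0.0257] yaw 131.46 z [-0.143  0.159 -0.977] F [ 0.13 -0.58 -0.17] M [-0.09 -0.1   0.03] w -0.0002 q [ 0.21  0.51  1.63  0.21  1.12 -0.62]
s 0.5398 n -0.0009 hdg 131.44 dyaw 0.02 Ft -0.52 Fn 0.28
TCP along exit 0.0171 off -0.0009 fin s pct [-0.0058  0.0673  0.1207  0.1222] plate [0.0282 0.1239 0.1257]
19 s 0.112 fin w 0.0013 [-0.0026 0.0050] z 0.0842 | plate w -0.0124..0.0148 z 0.0284
19 s 0.092 fin w 0.0003 [-0.0034 0.0039] z 0.0842 | plate w -0.0137..0.0138 z 0.0284
19 s 0.072 fin w -0.0007 [-0.0046 0.0031] z 0.0842 | plate w -0.0145..0.0127 z 0.0283
19 s 0.052 fin w -0.0017 [-0.0055 0.0020] z 0.0842 | plate w -0.0158..0.0116 z 0.0283
19 s 0.037 fin w -0.0025 [-0.0064 0.0012] z 0.0841 | plate w -0.0166..0.0111 z 0.0282
```

View pics/wr19.png

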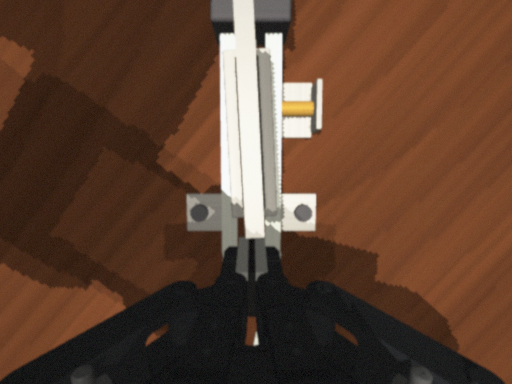

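>>> servo_tool(
  deltas=[-0.5, 0, -0.1, 0, 0, 0, -1, 0, -0.3, 0, 0, 0, -1.2, 0, -0.5, 0, 0, 0, -1.2, 0, -1, 0, 0, 0, -1, 0, -1.5, 0, 0, 0, -1, 0, -2, 0, 0, 0, -1, 0, -2.5, 0, 0, 0, -1, 0, -2.5, 0, 0, 0, -0.5, 0, -1.5, 0, 0, 0, 0, 0, -0.5, 0, 0, 0],
)

```text
clock: 28.55
position: [0.6279, 0.1689, 0.1347]
ee_rot: [-0.097, 0.411, 0.906, 0.043]
contact_force: [-0.1, -0.2, 0.6]
width: -0.0001
```

```bash
python3 st.py; python3 gm.py 20; python3 - <<'E'
from rig import eyes
import cv2,numpy as np
for n in('scene','top'):
    c=eyes.get_calibration(n); im,d=eyes.get_image(n)
    cv2.imwrite(f'pics/{n}8.png',im[:,:,::-1]); np.savez(f'{n}8.npz',im=im,d=d,**{k:np.array(v) for k,v in c.items()})
E
```

```text
t 28.55 p [0.6279 0.1689 0.1347] yaw 131.19 z [-0.14   0.158 -0.977] F [-0.09 -0.17  0.56] M [-0.06 -0.1  -0.01] w -0.0001 q [ 0.06  0.5   1.36  0.17  1.43 -0.7 ]
s 0.4224 n -0.0219 hdg 108.48 dyaw 22.71 Ft -0.13 Fn 0.14
TCP along exit -0.1062 off -0.0003 fin s pct [0.0261 0.0419 0.0584 0.0592] plate [0.0265 0.0886 0.0895]
```

View pics/wr20.png

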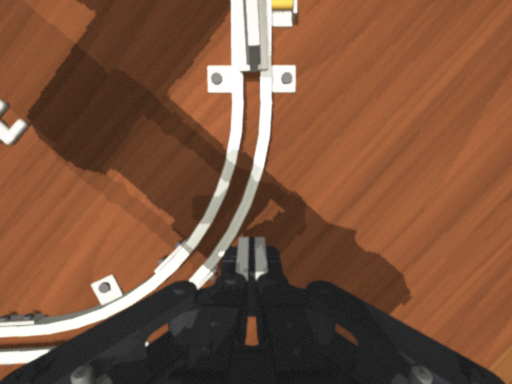

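View pics/top8.png

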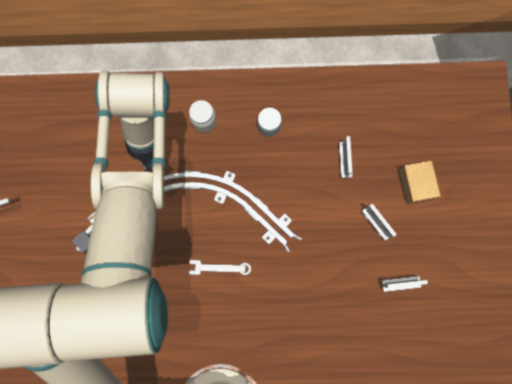

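```bash
python3 - <<'E'
import cv2
im=cv2.imread('pics/scene8.png'); cv2.imwrite('pics/s8c.png',cv2.resize(im[110:230,240:400],(800,600),interpolation=cv2.INTER_CUBIC))
E
python3 - <<'E'
import sys; sys.path.insert(0,'.')
import os; os.chdir('.')
from st import *
print('rotate base sideways targets'); plan([.58,-.02,.18],tool(110,12),8,True)
E
```

```text
rotate base sideways targets
t 28.7 p [0.6255 0.1703 0.1327] yaw 131.23 z [-0.144  0.158 -0.977] F [-0.43  0.12  0.48] M [-0.09 -0.11 -0.04] w -0.0001 q [ 0.06  0.5   1.36  0.17  1.42 -0.7 ]
8 rows: -0.38, -0.61, -0.27, -0.2, 0, 0.8, -1.11, -1.72, -0.76, -0.5, 0, 2.2, -1.76, -2.49, -1.16, -0.8, -0.1, 3.4, -2.25, -2.79, -1.4, -0.9, -0.1, 4, -2.44, -2.61, -1.44, -0.9, -0.1, 4, -2.22, -2.04, -1.26, -0.8, -0.1, 3.4, -1.56, -1.26, -0.86, -0.5, 0, 2.2, -0.56, -0.42, -0.3, -0.2, 0, 0.8
```

View pics/s8c.png

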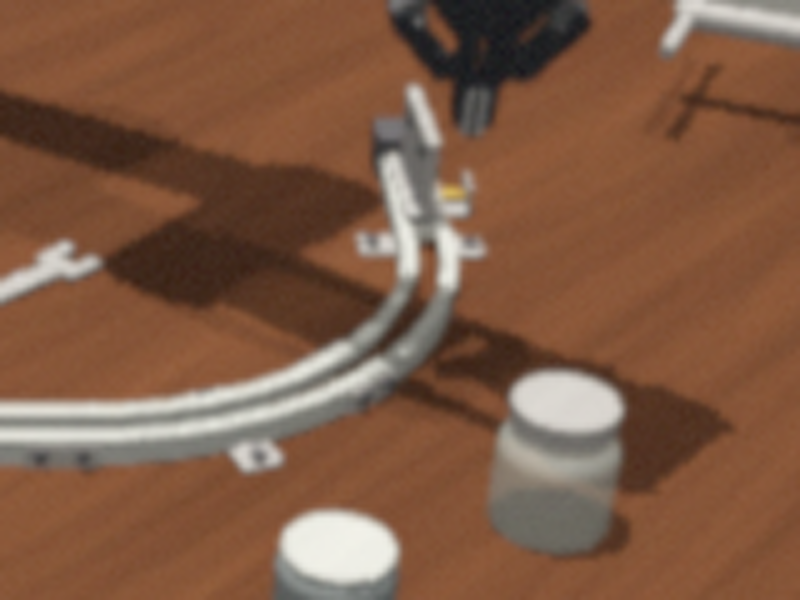

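>>> servo_tool(
  deltas=[-0.4, -0.6, -0.3, -0.2, 0, 0.8, -1.1, -1.7, -0.8, -0.5, 0, 2.2, -1.8, -2.5, -1.2, -0.8, 0, 3.4, -2.2, -2.8, -1.4, -0.9, 0, 4, -2.4, -2.6, -1.4, -0.9, 0, 4, -2.2, -2, -1.2, -0.8, 0, 3.4, -1.5, -1.2, -0.8, -0.5, 0, 2, -0.5, -0.4, -0.3, -0.2, 0, 0.8, 0, 0, 0, 0, 0, 0],
)

```text
clock: 29.6
position: [0.5686, -0.0215, 0.1726]
ee_rot: [-0.096, 0.575, 0.811, 0.057]
contact_force: [0.3, 0.7, -0.1]
width: 0.0003
```

```bash
python3 - <<'E'
from st import *
from h import *
from rig import eyes
show()
c=eyes.get_calibration('top'); im,d=eyes.get_image('top')
np.savez('top9.npz',im=im,d=d,**{k:np.array(v) for k,v in c.items()})
cv2.imwrite('pics/top9.png',im[:,:,::-1]); cv2.imwrite('pics/top9c.png',cv2.resize(im[180:270,60:180,::-1],(800,600),interpolation=cv2.INTER_CUBIC))
_,_,K,R,t=load('top9.npz'); W=cloud(d,K,R,t)
e=np.array([np.cos(HX),np.sin(HX)]);n=np.array([-e[1],e[0]])
z=W[...,2];s=(W[...,:2]-X0)@e;w=(W[...,:2]-X0)@n
k=(z>.07)&(z<.095)&(abs(w)<.03)&(s>-.05)&(s<.2); v,u=np.nonzero(k)
q=ray(np.c_[u,v],.084,K,R,t)[:,:2]-X0; print('fin',len(q),(q@e).min().round(4),(q@e).max().round(4),'mid %.4f'%(((q@e).min()+(q@e).max())/2),'w',(q@n).mean().round(4))
print(cv2.minAreaRect((q*1000).astype(np.float32)))
E
```

```text
t 29.6 p [ 0.5686 -0.0215  0.1726] yaw 109.24 z [-0.09   0.203 -0.975] F [ 0.33  0.73 -0.11] M [-0.09  0.03 -0.06] w 0.0003 q [-0.28  0.36  1.49  0.17  1.44 -0.65]
fin 181 0.0252 0.1265 mid 0.0759 w 0.0021
((-52.771385192871094, 54.440185546875), (13.584867477416992, 100.93949890136719), 45.10320281982422)
```

View pics/top9c.png

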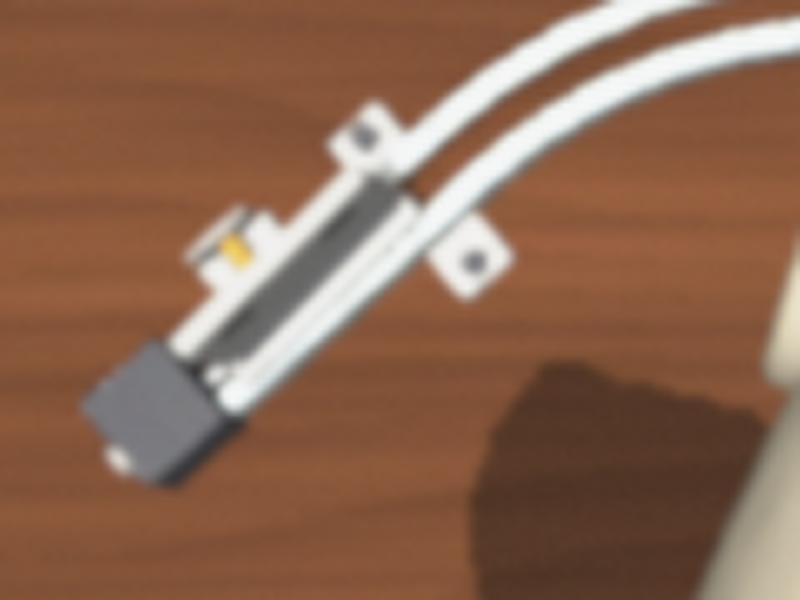

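```bash
python3 - <<'E'
from st import *
from h import *
e=np.array([np.cos(HX),np.sin(HX)]);n=np.array([-e[1],e[0]])
for f in ['top0','top9','wr8','wr10','wr11','wr13','wr14','wr15','wr16','wr17','wr18','wr19']:
    im,d,K,R,t=load(f+'.npz'); h=cv2.cvtColor(im,cv2.COLOR_RGB2HSV)
    m=(h[...,0]>15)&(h[...,0]<32)&(h[...,1]>110)&(h[...,2]>120); v,u=np.nonzero(m)
    q=ray(np.c_[u,v],.022,K,R,t)[:,:2]-X0; s,w=q@e,q@n; k=(abs(s-.095)<.02)&(abs(w+.027)<.025)
    print(f,k.sum(),'s %.4f w %.4f'%(s[k].mean(),w[k].mean()) if k.any() else '', np.percentile(w[k],[3,97]).round(4) if k.any() else '')
E
```

```text
top0 10 s 0.0938 w -0.0284 [-0.0339 -0.0228]
top9 8 s 0.0942 w -0.0311 [-0.0359 -0.0267]
wr8 436 s 0.0919 w -0.0302 [-0.0392 -0.0209]
wr10 432 s 0.0926 w -0.0301 [-0.0391 -0.0211]
wr11 422 s 0.0929 w -0.0302 [-0.0394 -0.0208]
wr13 446 s 0.0930 w -0.0301 [-0.0391 -0.0211]
wr14 439 s 0.0935 w -0.0302 [-0.0393 -0.0206]
wr15 447 s 0.0930 w -0.0302 [-0.0392 -0.0212]
wr16 452 s 0.0936 w -0.0301 [-0.0394 -0.0209]
wr17 425 s 0.0940 w -0.0301 [-0.0392 -0.021 ]
wr18 426 s 0.0943 w -0.0302 [-0.0394 -0.0211]
wr19 448 s 0.0933 w -0.0300 [-0.0392 -0.0209]
```

```bash
python3 - <<'E'
from h import *
a=load('top0.npz')[0].astype(int);b=load('top9.npz')[0].astype(int)
for n,(u,v) in dict(jar=(201,113),tin=(269,120),carton=(421,182),wrench=(218,268),B=(346,158),C=(378,221),D=(404,284)).items():
    s=np.s_[v-14:v+14,u-22:u+22]; print(n,abs(a[s]-b[s]).mean().round(1))
E
```

```text
jar 35.9
tin 62.1
carton 19.8
wrench 62.0
B 18.9
C 19.3
D 22.3
```

View pics/top9.png

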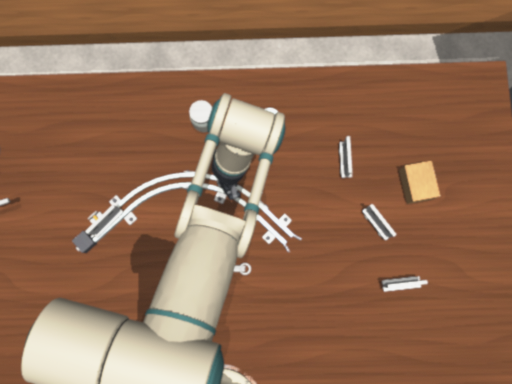

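>>> servo_tool(
  deltas=[0, 0, 0, 0, 0, 0, 0, 0, 0, 0, 0, 0, 0, 0, 0, 0, 0, 0, 0, 0, 0, 0, 0, 0, 0, 0, 0, 0, 0, 0, 0, 0, 0, 0, 0, 0, 0, 0, 0, 0, 0, 0, 0, 0, 0, 0, 0, 0, 0, 0, 0, 0, 0, 0, 0, 0, 0, 0, 0, 0],
)

```text
clock: 30.65
position: [0.5689, -0.0157, 0.1707]
ee_rot: [-0.098, 0.571, 0.813, 0.057]
contact_force: [0.5, 0.4, -0.8]
width: -0.0004
```

```bash
python3 - <<'E'
from st import *
from h import *
from rig import eyes
show()
c=eyes.get_calibration('top'); im,d=eyes.get_image('top')
np.savez('top10.npz',im=im,d=d,**{k:np.array(v) for k,v in c.items()})
e=np.array([np.cos(HX),np.sin(HX)]);n=np.array([-e[1],e[0]])
for f in('top9','top10'):
    _,d,K,R,t=load(f+'.npz'); W=cloud(d,K,R,t)
    z=W[...,2];s=(W[...,:2]-X0)@e;w=(W[...,:2]-X0)@n
    k=(z>.07)&(z<.095)&(abs(w)<.03)&(s>-.05)&(s<.2); v,u=np.nonzero(k)
    q=ray(np.c_[u,v],.084,K,R,t)[:,:2]-X0; r=cv2.minAreaRect(np.c_[q@e,q@n].astype(np.float32)*1000);print(f,r)
im,d=eyes.get_image('scene'); cv2.imwrite('pics/scene10.png',cv2.resize(im[120:300,80:380,::-1],(800,480),interpolation=cv2.INTER_CUBIC))
E
```

```text
t 30.65 p [ 0.5689 -0.0157  0.1707] yaw 109.69 z [-0.095  0.205 -0.974] F [ 0.53  0.35 -0.81] M [-0.1  -0.03 -0.  ] w -0.0004 q [-0.27  0.36  1.49  0.17  1.44 -0.65]
top9 ((75.73680877685547, 3.534067153930664), (100.93950653076172, 13.584868431091309), 3.666597604751587)
top10 ((76.69330596923828, 2.6249380111694336), (99.14673614501953, 11.647993087768555), 3.666597843170166)
```

View pics/scene10.png

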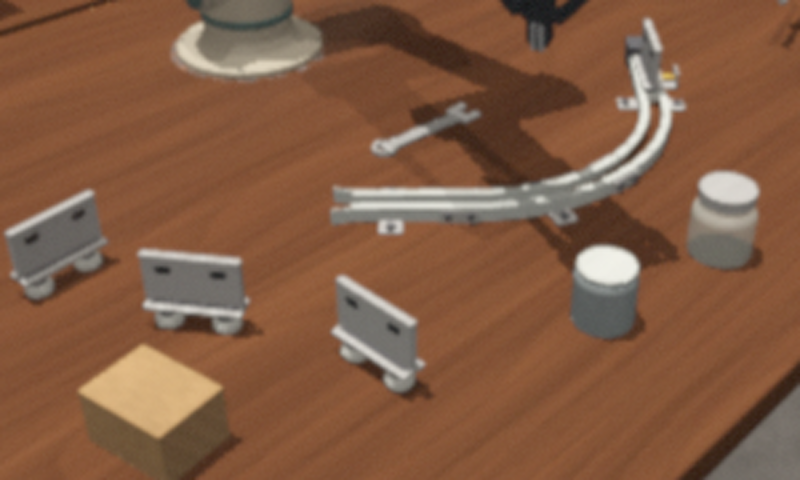

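```bash
python3 -c "
from rig import manip
print(manip.sign_off())"
```

```text
the job is handed in; nothing more can be done
None
```

The trolley is at the closed end of the track against the buffer, past the catch. The arm stands clear of it, and I handed the job in at about 30.7 s of the 72 s allowed.

**What I did:** I picked up the trolley farthest to the robot's left (top-view pixel 314,198) by its fin. I fed it into the flared mouth until both rollers were under the lips and let go. Then I pushed it from behind, low on the fin, with the closed fingers along the measured bend, which turns about 3° less than true. The push read 1 to 3 N round the bend. At the catch it peaked at about 8 N horizontally (9 N with the vertical part), read between moves.

**Last checks:**
- **Position:** two top-camera pictures 1 s apart put the trolley's middle at 75.7 and 76.7 mm along the exit piece; 75 mm was expected. The 1 mm difference is within the camera's pixel noise. The wrist camera gave about 74 mm from the front end and 76 mm from the rear.
- **Catch:** I could not see the ball under the plate and did not tug the trolley to test it. I judge it held because it came back from about 84 mm to its settling place and stopped there, lying flat.
- **Bystanders:** the jar, wrench, carton and tin look unmoved in the last scene picture. The arm hid the tin and most of the wrench in the last top views.

**What went less well:**
- The trolley pitched and leaned a few degrees at the catch. I backed off twice and pushed again lower.
- My last push went deeper than planned, close to the buffer's end stop, at about 4 N.

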